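# Scoop the model-kit balls into their drawer

### The job

Put the four black atom balls away: pull the upper drawer of the little drawer unit well open, scoop the balls out of the tray with the scoop, without touching them with the fingers, and tip them all into that drawer. Then set the scoop down upright on the bench and push the drawer fully shut. Leave the lower drawer shut and the other things on the bench where they are.

Things in the scene. Friction and masses are not known exactly. Their poses are not given: they have to be found in the camera images.
- unit: Grey bench-top drawer unit with two white-fronted drawers, one above the other, fixed to the bench: 220 deep (x) x 180 wide (y), top at 139 high. Origin: on the bench below the middle of the drawer fronts' closed front face; +x goes into the unit, so the drawers slide out along its -x.
- cab_drawer0 (a joint): Upper drawer: 0 is shut, grows as it is pulled out, up to 0.15 m; it stays where it is left. It may start slightly ajar. Needs about 2 N.
- cab_drawer0_handle (a point): Middle of the upper drawer's steel bar handle (moves with the drawer): horizontal bar 90 long along the unit's y, 11 thick, its axis 35 in front of the drawer face (29 mm free gap behind it) and 36 below the unit's top; two posts carry it 38 mm either side of the middle. z is up.
- upper_floor (a point): Middle of the upper drawer's inner floor (moves with the drawer), axes as the unit's. Inside it is 175 long (x), 138 wide (y), walls 35 above the floor at sides and back; its front panel is 15 thick, 46 above the floor. When the drawer is out by d, the front d - 21 mm of the inside is open to above.
- cab_drawer1 (a joint): Lower drawer of the unit, the same make, to be left shut: 0 is shut, in m.
- tray: White open tray, fixed to the bench: 186 long (x) x 108 wide (y), walls and floor 4 thick, inside 100 wide, walls 26 high (38 near the -x end). Flat floor from x = -60 to +82; the +x end is upright, the -x end slopes outward at 45 degrees from x = -60 to its rim at x = -97, z = 41. Origin: on its underside. The balls start at the foot of the slope; the +x half is empty.
- scoop: Loose aluminium scoop, about 90 g: flat pan 70 long (x) x 84 wide (y), floor 2 (thinning to under 1 at the lip) and walls 2.5 thick, side walls 24 high that end 10 short of the lip, back wall 28 high; open lip at x = -35, back wall at x = +35. Origin: centre of the pan's underside, z up. It starts upright on the bench.
- scoop_grip (a point): Point to grip on the scoop's straight black handle, at (71, 0, 68) mm in the scoop's frame; pinch it across y, where it is 14 thick (16 the other way). The handle rises backwards at 45 degrees from the back wall, its axis from (31, 0, 28) to (91, 0, 88).
- scoop_pan (a point): Middle of the scoop pan's upper floor face, axes as the scoop's.
- ball0: Atom ball 0, a loose black plastic ball 24 in diameter, 12 g, at start in the tray. Origin: its centre. All four are alike.
- ball1: Atom ball 1, a loose black plastic ball 24 in diameter, 12 g, at start in the tray. Origin: its centre. All four are alike.
- ball2: Atom ball 2, a loose black plastic ball 24 in diameter, 12 g, at start in the tray. Origin: its centre. All four are alike.
- ball3: Atom ball 3, a loose black plastic ball 24 in diameter, 12 g, at start in the tray. Origin: its centre. All four are alike.
- jar: Bystander: clear jar with orange screw lid, 54 diameter, 70 high; origin at its base.
- beaker: Bystander: glass beaker, 66 diameter, 85 high; origin at its base.
- tongs: Bystander: wooden test-tube tongs lying flat, 175 long (x), about 30 wide, 9 high; origin at the middle of the underside.
- pot: Bystander: amber sample pot with white lid, 60 diameter, 50 high; origin at its base.
- dish: Bystander: closed clear Petri dish, 90 diameter, 14 high; origin at its base.

How it is judged:
On the way, in this order (a step that is already met when the one before it is completed fails the run):
1. the upper drawer is pulled open by at least 80 mm (value of joint cab_drawer0 above 0.08 m), for 0.2 s.
2. a ball or more is carried in the scoop, its pan more than 60 mm above the bench (height (world z) of scoop_pan above 0.06 m and distance between any of ball0, ball1, ball2, ball3 and scoop_pan below 0.05 m), for 0.2 s.
3. all four balls lie in the upper drawer (x of ball0 in the frame of upper_floor between -0.09 and 0.09 m and y of ball0 in the frame of upper_floor between -0.07 and 0.07 m and z of ball0 in the frame of upper_floor between 0 and 0.045 m and x of ball1 in the frame of upper_floor between -0.09 and 0.09 m and y of ball1 in the frame of upper_floor between -0.07 and 0.07 m and z of ball1 in the frame of upper_floor between 0 and 0.045 m and x of ball2 in the frame of upper_floor between -0.09 and 0.09 m and y of ball2 in the frame of upper_floor between -0.07 and 0.07 m and z of ball2 in the frame of upper_floor between 0 and 0.045 m and x of ball3 in the frame of upper_floor between -0.09 and 0.09 m and y of ball3 in the frame of upper_floor between -0.07 and 0.07 m and z of ball3 in the frame of upper_floor between 0 and 0.045 m), for 0.2 s.
At the end, for the whole second after the job is handed in: The upper drawer is shut to within 6 mm with all four balls inside it; the scoop stands upright (within 0.2 rad) at rest, its underside less than 15 mm above the bench (all of step 3 and value of joint cab_drawer0 below 0.006 m and height (world z) of scoop below 0.015 m and angle between scoop's own z axis and vertical below 0.2 rad and linear speed of scoop below 0.03 m/s); the robot touches nothing.
It fails at once if the fingers touch a ball (contact force between the fingers and ball0 above 0.5 N or contact force between the fingers and ball1 above 0.5 N or contact force between the fingers and ball2 above 0.5 N or contact force between the fingers and ball3 above 0.5 N).
It fails at once if the lower drawer is opened by more than 20 mm (value of joint cab_drawer1 above 0.02 m).
It fails at once if the lidded jar, beaker, tongs, sample pot or Petri dish is moved more than 30 mm or knocked over (distance of any of jar, beaker, tongs, pot, dish from where it was at the start of the episode above 0.03 m or angle between any of jar, beaker, tongs, pot, dish's own z axis and vertical above 0.5 rad).
It also fails if it takes over 72 s, if anything falls off the work surface, if the arm or the gripper's body presses on something with over 40 N, if the wrist force passes 120 N, or if a joint passes its speed limit or range.

### The arm

A 6-joint arm with a two-finger parallel gripper is mounted at the origin on the work surface. World frame = base frame: x ahead of the robot, y to its left, z up, the work surface at z = 0. Lengths are in m, angles in rad, forces in N, time in s.
With the tool pointing down it reaches from about 0.25 to 0.775 m from the base axis. Payload 4 kg.
Tool frame: the origin (TCP) lies midway between the tips of the shut fingers; the grasp point (between the pads) lies 19 mm behind it (grip_point_offset is the distance from the TCP to the grasp point, in m); z points along the fingers, y is the line along which they close (so a half turn about z gives the same grasp; the last joint's range is limited). The gripper opens to 94 mm and grips with 3 to 60 N. Pads are 16 mm wide; open, the fingers measure 119 mm over their backs; the gripper's body (75 mm by 177 mm) begins 78 mm behind the grasp point.
Start: joints at [1.223, 0.087, 1.371, -0, 1.684, -0.103], TCP at [0.133, 0.534, 0.206] pointing down, gripper open.
Joint ranges: [-3.1, 3.1], [-0.76, 2.03], [0.27, 2.55], [-1.08, 4.22], [0.17, 2.65], [-2.57, 2.57]. Speed limits (rad/s): [2.79, 2.79, 3.14, 3.14, 3.14, 3.14].

### API

Orientations are given as [roll, pitch, yaw] about the fixed x, y, z axes, in that order (R = Rz(yaw) Ry(pitch) Rx(roll)).
In Python, from bench import * gives the robot as it stands.
- The arm moves only by the tool carry_out, never from a script. Its argument "commands" is a list of rows, each a list of 6 numbers: the shift along the tool's x, y, z in m, then the turn, a rotation vector about the tool's x, y, z in rad. In form: [[tx, ty, tz, rx, ry, rz], ...]. A call has exactly 5 rows; each row is the pose to reach, as a shift and turn from the pose commanded when the call began, along the tool's axes at that moment; what a row does not reach only later rows make up. A row lasts 1/10 s, in which the tool goes at most 50 mm and 8.59 degrees, less where a joint would pass 70% of its speed; a pose out of reach is approached as far as the arm can. A call with a gripper value outside its range is refused whole. "jaw" is the opening, from 0 (shut) to 1 (fully open), set as the call begins (left out, the last holds). The fingers move at their own pace and stop on an object; the grip force is fixed at half the most. Time passes only in rows, so rows that repeat a pose let the fingers close, or fill a call up. It gives the time, the measured TCP pose, the force, the opening and the grip force at its end, in the units of the state.
- get_obs(): the state, without advancing time (a new reading comes with each control period).
- snapshot(name): name is "side" or "top"; returns a dict with "img" (400x640x3 uint8, red, green, blue), "range_z" (400x640 float32, m along the optical axis (not along the pixel's ray), 0 where there is no reading), "fx", "fy", "cx", "cy" (pixels), "R" (3x3) and "t" (3): a world point X has camera coordinates R X + t. Camera axes: x right, y down, z forward; pixel columns grow to the right and rows downward; lengths in m; the calibration is good to about 2 mm. A picture is of the moment at which its call begins.
- close_job(): hands the job in; it is judged then, once.
The state is a dict: "time": time; "joint_positions": joint angles; "qvel": joint speeds; "joint_torque": joint torques, N m; "tool_pos": TCP position; "ee_rot": TCP orientation; "wrist_force": force on the tool from outside, world axes, zero at the start; "wrist_torque": the same for the moment, N m; "width": finger opening in m; "finger_force": force on a finger pad.
Only numpy, scipy, OpenCV 4.12 (cv2) and the standard library are available. Lean on these libraries where they do the work, as an engineer would, in place of code of your own. Each camera call takes 0.05 s, during which the arm holds its last target. There are 200 camera calls.

## Working session

There is one attempt and no reset: what is moved stays moved. The work goes in short steps, Python scripts to look and compute and a tool call to move; the robot and the scene stay as the last step left them, time stands still between calls to the robot, and variables do not carry over. Pictures are saved under pics/ and viewed, at most 10 in all, crops included, and the job is handed in when it is done.

Besides the shell and the picture viewer there is one more tool, called in YAML: its name, and indented under it one key for each argument. carry_out: Moves the arm, as the interface text tells. Its arguments: {"type":"object","properties":{"commands":{"type":"array","items":{"type":"array","items":{"type":"number"}}},"jaw":{"type":"number"}},"required":["commands"]}

```bash
mkdir -p pics; ls; python3 - <<'E'
from bench import *
import cv2,numpy as np,pickle
print(get_obs())
for n in("top","side"):
    s=snapshot(n); pickle.dump(s,open(n+".pkl","wb")); cv2.imwrite(f"pics/{n}0.png",s["img"][:,:,::-1])
    print(n,s["fx"],s["fy"],s["cx"],s["cy"],s["R"],s["t"])
E
```

```text
pics
{'time': 0.0, 'joint_positions': array([ 1.22288323e+00,  8.79696676e-02,  1.37223973e+00,  1.92756385e-06,
        1.68360692e+00, -1.03120568e-01]), 'qvel': array([-6.29659996e-04,  1.28086813e-03,  9.69162614e-04, -4.35140141e-04,
        6.56903238e-05,  8.31318482e-04]), 'joint_torque': array([-1.40346879e-04, -3.40181959e+01, -3.02426291e+01,  7.18217622e-02,
        3.28514480e-02, -1.46993616e-04]), 'tool_pos': array([0.13312198, 0.53308085, 0.20430354]), 'ee_rot': array([-3.13938100e+00, -2.30804830e-04,  2.89680008e+00]), 'wrist_force': array([ 0.30737116, -0.38856374,  0.11972623]), 'wrist_torque': array([ 0.01074055, -0.00691646, -0.012844  ]), 'finger_force': 0.0, 'width': 0.09400239886174863}
top 365.1411953142864 365.1411953142864 322.98042552048406 196.11501210366558 [[ 0.02528402 -0.99965519 -0.00708648]
 [-0.9894335  -0.02401187 -0.14298525]
 [ 0.14276579  0.01062684 -0.98969945]] [-0.00314536  0.53215567  1.0125099 ]
side 490.7918329152192 490.7918329152192 315.1428159584656 206.0277669051253 [[ 0.73949494 -0.67315103  0.00386308]
 [-0.40356952 -0.44792267 -0.79780758]
 [ 0.53877535  0.58841565 -0.60289978]] [-0.38989652  0.29667024  1.43942577]
```

View pics/top0.png

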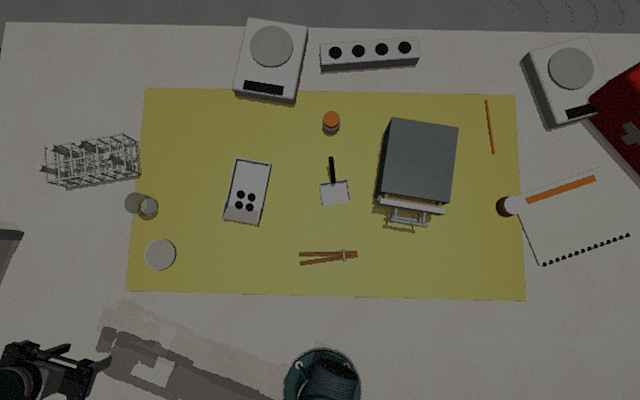

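View pics/side0.png

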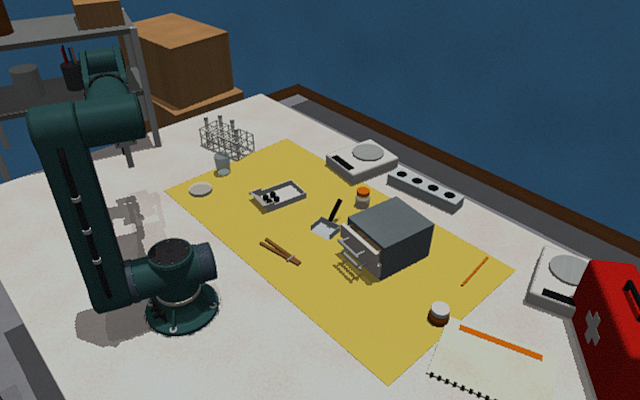

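Top view: tray at about (247,190) px with its slope and balls on the robot's side, scoop at (335,185) with the handle away from the robot, and the unit at (418,165) with its handle at (408,218). The side view agrees.

```bash
cat > h.py <<'E'
import numpy as np,cv2,pickle
def cloud(s):
    v,u=np.mgrid[0:400,0:640]; z=s["range_z"]
    c=np.stack([(u-s["cx"])/s["fx"]*z,(v-s["cy"])/s["fy"]*z,z],-1)
    P=(c-s["t"])@s["R"]; P[z==0]=np.nan; return P
def ray(s,u,v,h):
    d=np.array([(u-s["cx"])/s["fx"],(v-s["cy"])/s["fy"],1])@s["R"]; o=-s["t"]@s["R"]
    return o+d*(h-o[2])/d[2]
def proj(s,X):
    c=s["R"]@np.asarray(X)+s["t"]; return np.array([c[0]/c[2]*s["fx"]+s["cx"],c[1]/c[2]*s["fy"]+s["cy"]])
def rect(s,m,h):
    "min-area rectangle of the largest blob of mask m, cast onto height h"
    cs=cv2.findContours(m.astype(np.uint8),cv2.RETR_EXTERNAL,cv2.CHAIN_APPROX_NONE)[0]
    c=max(cs,key=cv2.contourArea)[:,0]
    p=np.array([ray(s,u,v,h)[:2] for u,v in c]).astype(np.float32)*1000
    return cv2.minAreaRect(p)
def box(m,u0,v0,u1,v1):
    o=np.zeros_like(m); o[v0:v1,u0:u1]=m[v0:v1,u0:u1]; return o
E
python3 - <<'E'
from h import *
s=pickle.load(open("top.pkl","rb")); P=cloud(s); Z=P[...,2]; I=s["img"]
cv2.imwrite("pics/crop1.png",cv2.resize(I[85:265,215:465,::-1],None,fx=3.2,fy=3.2,interpolation=cv2.INTER_CUBIC))
hsv=cv2.cvtColor(I,cv2.COLOR_RGB2HSV)
print("unit top",rect(s,box((Z>.125)&(Z<.15),370,100,470,235),.139), np.nanmedian(Z[140:180,400:440]))
print("mat z",np.nanmedian(Z[200:230,280:310]))
w=hsv[...,1]<70
print("tray@26",rect(s,box(w,215,150,278,232),.026))
print("scoop@0",rect(s,box(w&(hsv[...,2]>60),310,172,360,210),.01))
b=box(hsv[...,2]<40,228,170,266,222)
n,l,st,ce=cv2.connectedComponentsWithStats(b.astype(np.uint8))
for i in range(1,n):print("ball",st[i,4],ce[i],ray(s,*ce[i],.016).round(4))
b=box(hsv[...,2]<45,322,150,345,190)
n,l,st,ce=cv2.connectedComponentsWithStats(b.astype(np.uint8))
for i in range(1,n):
    if st[i,4]>5:
        q=P[l==i];print("hand",st[i],ce[i],np.nanmin(q,0).round(3),np.nanmax(q,0).round(3),np.nanmedian(q,0).round(3))
E
```

```text
unit top ((621.877197265625, -241.37123107910156), (181.92617797851562, 207.35594177246094), 81.77081298828125) 0.1394871644739529
mat z 0.0014611897230807018
tray@26 ((546.5075073242188, 235.37484741210938), (116.04430389404297, 187.36251831054688), 80.85807800292969)
scoop@0 ((549.298095703125, -23.788311004638672), (71.09380340576172, 86.57196807861328), 9.634779930114746)
ball 3 [234. 171.] [0.6043 0.2767 0.016 ]
ball 2 [233.  175.5] [0.5906 0.2789 0.016 ]
ball 4 [232.  179.5] [0.5785 0.2811 0.016 ]
ball 3 [231. 185.] [0.5619 0.2831 0.016 ]
ball 4 [230.  189.5] [0.5483 0.2852 0.016 ]
ball 44 [240.36363636 193.95454545] [0.5358 0.2538 0.016 ]
ball 4 [229.  194.5] [0.5334 0.2872 0.016 ]
ball 43 [251.11627907 196.88372093] [0.5279 0.2216 0.016 ]
ball 3 [228. 199.] [0.5199 0.2893 0.016 ]
ball 1 [264. 199.] [0.5225 0.1834 0.016 ]
ball 46 [238.60869565 204.60869565] [0.5041 0.2571 0.016 ]
ball 3 [263. 204.] [0.5076 0.1856 0.016 ]
ball 43 [249.11627907 206.88372093] [0.4981 0.2259 0.016 ]
ball 12 [260.83333333 212.83333333] [0.4815 0.1907 0.016 ]
hand [329 157   7  27 114] [331.70175439 170.05263158] [ 0.571 -0.024  0.004] [ 0.636 -0.004  0.095] [ 0.602 -0.013  0.068]
```

View pics/crop1.png

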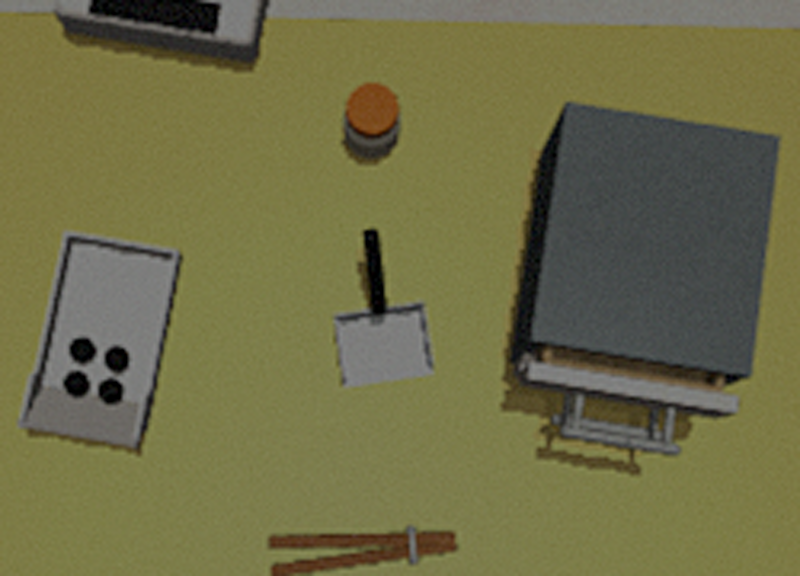

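Crop: the tray runs from (68,235) to (140,445) with its balls near (95,370). The scoop pan is at (385,345) with the handle tip at (372,232). The upper drawer is slightly ajar, its handle bars near (620,440).

```bash
python3 - <<'E'
from h import *
s=pickle.load(open("top.pkl","rb")); P=cloud(s); Z=P[...,2]; hsv=cv2.cvtColor(s["img"],cv2.COLOR_RGB2HSV)
a=np.radians(-8.23); ex=np.array([np.cos(a),np.sin(a)]); ey=np.array([-ex[1],ex[0]]); o=np.array([.5056,-.2246])
L=np.stack([(P[...,:2]-o)@ex,(P[...,:2]-o)@ey,Z],-1)
for n in("top","side"):
    s=pickle.load(open(n+".pkl","rb")); P=cloud(s); L=np.concatenate([(P[...,:2]-o)@np.stack([ex,ey],1),P[...,2:]],-1)
    m=(abs(L[...,1])<.06)&(L[...,0]<.0)&(L[...,0]>-.1)&(L[...,2]>.02)
    q=L[m]
    for lo,hi in((.02,.06),(.06,.09),(.09,.1),(.1,.115),(.115,.14)):
        w=q[(q[:,2]>lo)&(q[:,2]<hi)]
        if len(w): print(n,lo,len(w),np.percentile(w,[5,50,95],axis=0).round(3).tolist())
    b=(P[...,2]>.017)&(P[...,2]<.05)
    # tray walls cloud in world, and scoop
    for nm,x0,x1,y0,y1 in(("tray",.42,.68,.15,.32),("scoop",.48,.66,-.09,.05)):
        w=P[b&(P[...,0]>x0)&(P[...,0]<x1)&(P[...,1]>y0)&(P[...,1]<y1)]
        print(nm,len(w),cv2.minAreaRect((w[:,:2]*1000).astype(np.float32)))
    w=P[(P[...,2]>.05)&(P[...,0]>.5)&(P[...,0]<.68)&(abs(P[...,1]+.02)<.06)]
    print("handle line",np.polyfit(w[:,2],w[:,0],1),np.polyfit(w[:,2],w[:,1],1),len(w),w.max(0))
E
```

```text
top 0.02 134 [[-0.037, -0.042, 0.049], [-0.032, -0.004, 0.053], [-0.013, 0.043, 0.056]]
top 0.06 28 [[-0.014, -0.055, 0.076], [-0.014, 0.004, 0.082], [-0.013, 0.056, 0.089]]
top 0.09 18 [[-0.014, -0.051, 0.092], [-0.014, 0.004, 0.095], [-0.013, 0.048, 0.099]]
top 0.1 255 [[-0.054, -0.043, 0.103], [-0.045, 0.0, 0.108], [-0.014, 0.044, 0.112]]
top 0.115 269 [[-0.014, -0.053, 0.12], [-0.008, -0.001, 0.127], [-0.001, 0.054, 0.13]]
tray 872 ((544.7172241210938, 236.5155792236328), (109.87725830078125, 186.49954223632812), 81.23887634277344)
scoop 106 ((553.4661865234375, -20.95566177368164), (66.42706298828125, 84.27521514892578), 10.049912452697754)
handle line [1.0464292  0.53311887] [ 0.17217697 -0.02332748] 106 [ 0.6367195  -0.00168125  0.09545865]
side 0.02 120 [[-0.038, -0.05, 0.044], [-0.033, -0.014, 0.049], [-0.004, 0.037, 0.053]]
side 0.06 81 [[-0.014, -0.054, 0.074], [-0.011, -0.005, 0.082], [-0.009, 0.047, 0.089]]
side 0.09 67 [[-0.049, -0.05, 0.091], [-0.012, 0.005, 0.096], [-0.009, 0.053, 0.1]]
side 0.1 215 [[-0.052, -0.05, 0.101], [-0.028, -0.006, 0.106], [-0.009, 0.044, 0.113]]
side 0.115 150 [[-0.013, -0.05, 0.117], [-0.009, -0.005, 0.123], [-0.001, 0.053, 0.128]]
tray 400 ((547.7177734375, 230.7147216796875), (121.68601989746094, 191.3604278564453), 79.42447662353516)
scoop 122 ((561.7828979492188, -26.75839614868164), (84.89842987060547, 90.84256744384766), 6.964505195617676)
handle line [0.88956359 0.54982189] [ 0.14365675 -0.02808847] 80 [ 0.63953239 -0.00702758  0.09090088]
```

```bash
cat > plan.py <<'E'
import numpy as np,json,sys
from scipy.spatial.transform import Rotation as R
def rot(yaw,pitch=0,roll=np.pi): return R.from_euler("xyz",[roll,pitch,yaw])
def load():
    d=json.load(open("pose.json")); return np.array(d[0]),R.from_quat(d[1])
def save(p,r): json.dump([list(p),list(r.as_quat())],open("pose.json","w"))
def plan(way,vmm=38,vdeg=6.5,start=None):
    "straight moves through way=[(pos,rot)|(pos,rot,rows)]; prints rows in tool axes, 5 to a call"
    p,r=start or load(); L=[]
    for w in way:
        q,t=np.array(w[0]),w[1]; dv=(r.inv()*t).as_rotvec()
        n=w[2] if len(w)>2 else int(max(1,np.ceil(np.linalg.norm(q-p)*1000/vmm),np.ceil(np.degrees(np.linalg.norm(dv))/vdeg)))
        L+=[(p+(q-p)*k/n,r*R.from_rotvec(dv*k/n)) for k in range(1,n+1)]; p,r=q,t
    while len(L)%5: L.append(L[-1])
    p,r=start or load()
    for i in range(0,len(L),5):
        rows=[]
        for q,t in L[i:i+5]: rows.append([round(float(x),3) for x in np.r_[r.inv().apply(q-p),(r.inv()*t).as_rotvec()]])
        print(json.dumps(rows)); x=np.array(rows[-1]); p=p+r.apply(x[:3]); r=r*R.from_rotvec(x[3:])
    save(p,r); print("end",p.round(4),r.as_euler("xyz").round(3))
E
python3 - <<'E'
from plan import *
plan([([.33,.1,.22],rot(2.15)),([.458,-.218,.22],rot(1.427)),([.458,-.218,.086],rot(1.427))],start=(np.array([.133,.534,.206]),rot(2.897)))
E
```

```text
[[-0.023, -0.029, -0.001, 0.0, -0.0, 0.057], [-0.046, -0.057, -0.002, -0.0, -0.0, 0.115], [-0.068, -0.086, -0.003, -0.0, -0.0, 0.172], [-0.091, -0.115, -0.004, -0.0, -0.0, 0.23], [-0.114, -0.144, -0.005, -0.0, -0.0, 0.287]]
[[-0.03, -0.021, -0.001, -0.0, -0.0, 0.058], [-0.06, -0.042, -0.003, -0.0, -0.0, 0.115], [-0.09, -0.063, -0.004, -0.0, -0.0, 0.173], [-0.12, -0.084, -0.005, -0.0, -0.0, 0.23], [-0.15, -0.105, -0.006, -0.0, -0.0, 0.288]]
[[-0.035, -0.012, -0.001, -0.0, -0.0, 0.057], [-0.069, -0.024, -0.002, -0.0, -0.0, 0.115], [-0.104, -0.035, -0.003, -0.0, -0.0, 0.172], [-0.136, -0.048, -0.003, -0.0, -0.0, 0.244], [-0.168, -0.06, -0.003, -0.0, -0.0, 0.317]]
[[-0.034, -0.002, -0.0, -0.0, -0.0, 0.072], [-0.068, -0.004, -0.0, -0.0, -0.0, 0.144], [-0.103, -0.005, -0.0, -0.0, -0.0, 0.216], [-0.137, -0.007, -0.0, -0.0, -0.0, 0.289], [-0.171, -0.009, -0.0, -0.0, -0.0, 0.361]]
[[-0.033, 0.011, -0.0, -0.0, -0.0, 0.072], [-0.065, 0.021, -0.0, -0.0, -0.0, 0.145], [-0.098, 0.032, -0.0, -0.0, -0.0, 0.217], [-0.098, 0.032, 0.033, -0.0, -0.0, 0.217], [-0.098, 0.032, 0.067, -0.0, -0.0, 0.217]]
[[-0.0, -0.0, 0.033, -0.0, -0.0, -0.0], [-0.0, -0.0, 0.067, -0.0, -0.0, -0.0], [-0.0, -0.0, 0.067, -0.0, -0.0, -0.0], [-0.0, -0.0, 0.067, -0.0, -0.0, -0.0], [-0.0, -0.0, 0.067, -0.0, -0.0, -0.0]]
end [ 0.4585 -0.2179  0.086 ] [3.142 0.    1.427]
```

carry_out:
  commands:
    - [-0.023,-0.029,-0.001,0,0,0.057]
    - [-0.046,-0.057,-0.002,0,0,0.115]
    - [-0.068,-0.086,-0.003,0,0,0.172]
    - [-0.091,-0.115,-0.004,0,0,0.23]
    - [-0.114,-0.144,-0.005,0,0,0.287]
  jaw: 0.33

```text
time: 0.6
tool_pos: [0.2091, 0.3647, 0.2099]
ee_rot: [-3.141, 0.0, 2.608]
wrist_force: [-0.1, -0.4, 0.2]
width: 0.0573
finger_force: 0.0
```

carry_out:
  commands:
    - [-0.03,-0.021,-0.001,0,0,0.058]
    - [-0.06,-0.042,-0.003,0,0,0.115]
    - [-0.09,-0.063,-0.004,0,0,0.173]
    - [-0.12,-0.084,-0.005,0,0,0.23]
    - [-0.15,-0.105,-0.006,0,0,0.288]

```text
time: 1.1
tool_pos: [0.2851, 0.1983, 0.2162]
ee_rot: [-3.141, -0.0, 2.32]
wrist_force: [0.1, 0.3, 0.3]
width: 0.0311
finger_force: 0.0
```

carry_out:
  commands:
    - [-0.035,-0.012,-0.001,0,0,0.057]
    - [-0.069,-0.024,-0.002,0,0,0.115]
    - [-0.104,-0.035,-0.003,0,0,0.172]
    - [-0.136,-0.048,-0.003,0,0,0.244]
    - [-0.168,-0.06,-0.003,0,0,0.317]

```text
time: 1.6
tool_pos: [0.3558, 0.0345, 0.2192]
ee_rot: [-3.142, -0.0, 2.001]
wrist_force: [0.3, 0.1, -0.3]
width: 0.0309
finger_force: 0.0
```

carry_out:
  commands:
    - [-0.034,-0.002,0,0,0,0.072]
    - [-0.068,-0.004,0,0,0,0.144]
    - [-0.103,-0.005,0,0,0,0.216]
    - [-0.137,-0.007,0,0,0,0.289]
    - [-0.171,-0.009,0,0,0,0.361]

```text
time: 2.1
tool_pos: [0.4196, -0.1243, 0.2189]
ee_rot: [-3.141, -0.001, 1.64]
wrist_force: [-0.4, 0.7, 0.3]
width: 0.0311
finger_force: 0.0
```

carry_out:
  commands:
    - [-0.033,0.011,0,0,0,0.072]
    - [-0.065,0.021,0,0,0,0.145]
    - [-0.098,0.032,0,0,0,0.217]
    - [-0.098,0.032,0.033,0,0,0.217]
    - [-0.098,0.032,0.067,0,0,0.217]

```text
time: 2.6
tool_pos: [0.4593, -0.2198, 0.152]
ee_rot: [3.14, 0.001, 1.425]
wrist_force: [0.1, 0.8, -1.1]
width: 0.0313
finger_force: 0.0
```

carry_out:
  commands:
    - [0,0,0.02,0,0,0]
    - [0,0,0.035,0,0,0]
    - [0,0,0.05,0,0,0]
    - [0,0,0.067,0,0,0]
    - [0,0,0.067,0,0,0]

```text
time: 3.1
tool_pos: [0.4565, -0.2171, 0.0822]
ee_rot: [-3.135, -0.003, 1.427]
wrist_force: [-0.2, 0.2, -0.3]
width: 0.0312
finger_force: 0.0
```

carry_out:
  commands:
    - [0,0,0,0,0,0]
    - [0,0,0,0,0,0]
    - [0,0,0,0,0,0]
    - [0,0,0,0,0,0]
    - [0,0,0,0,0,0]
  jaw: 0.05

```text
time: 3.6
tool_pos: [0.4592, -0.2188, 0.0866]
ee_rot: [3.14, 0.001, 1.427]
wrist_force: [-0.3, -0.3, 2.8]
width: 0.0103
finger_force: 30.0
```

carry_out:
  commands:
    - [0,-0.015,0,0,0,0]
    - [0,-0.035,0,0,0,0]
    - [0,-0.055,0,0,0,0]
    - [0,-0.075,0,0,0,0]
    - [0,-0.09,0,0,0,0]

```text
time: 4.1
tool_pos: [0.3698, -0.2058, 0.0866]
ee_rot: [3.138, 0.001, 1.427]
wrist_force: [1.8, -0.7, 2.5]
width: 0.0102
finger_force: 30.0
```

carry_out:
  commands:
    - [0,-0.015,0,0,0,0]
    - [0,-0.03,0,0,0,0]
    - [0,-0.038,0,0,0,0]
    - [0,-0.038,0,0,0,0]
    - [0,-0.038,0,0,0,0]

```text
time: 4.6
tool_pos: [0.3322, -0.2003, 0.0866]
ee_rot: [3.14, 0.001, 1.426]
wrist_force: [-0.2, 0.6, 6.2]
width: 0.01
finger_force: 30.0
```

carry_out:
  commands:
    - [0,0,0,0,0,0]
    - [0,0,0,0,0,0]
    - [0,0,0,0,0,0]
    - [0,0,-0.03,0,0,0]
    - [0,0,-0.07,0,0,0]
  jaw: 0.33

```text
time: 5.1
tool_pos: [0.3304, -0.1986, 0.1534]
ee_rot: [-3.136, -0.004, 1.427]
wrist_force: [0.7, -1.3, 0.5]
width: 0.031
finger_force: 0.0
```

```bash
python3 - <<'E'
from plan import *
from bench import *
import numpy as np
print(get_obs()["tool_pos"],get_obs()["joint_positions"].round(2))
p=np.array([.4585,-.2179,.086]); r=rot(1.427)
save(p+r.apply([0,-.128,-.07]),r)
s=np.radians(9.5); y=s+np.pi  # tool y across scoop y
for yy in(s,s+np.pi):
    print("yaw",yy); plan([([.40,-.18,.19],rot(1.8 if yy>2 else 1.0)),([.619,-.011,.17],rot(yy)),([.619,-.011,.051],rot(yy))],start=(p+r.apply([0,-.128,-.07]),r))
E
```

```text
[ 0.33036548 -0.19864728  0.15343808] [-0.69 -0.27  1.8   0.    1.62 -0.54]
yaw 0.16580627893946132
[[0.007, 0.016, -0.009, 0.0, -0.0, 0.107], [0.015, 0.032, -0.017, -0.0, -0.0, 0.214], [0.022, 0.049, -0.026, -0.0, -0.0, 0.32], [0.029, 0.065, -0.034, -0.0, -0.0, 0.427], [0.054, 0.089, -0.032, 0.0, -0.0, 0.531]]
[[0.033, 0.008, 0.003, -0.0, -0.0, 0.105], [0.067, 0.016, 0.006, -0.0, -0.0, 0.209], [0.101, 0.024, 0.008, -0.0, -0.0, 0.313], [0.134, 0.033, 0.01, -0.0, -0.0, 0.417], [0.168, 0.041, 0.013, -0.0, -0.0, 0.522]]
[[0.033, -0.01, 0.003, -0.0, -0.0, 0.104], [0.066, -0.02, 0.005, -0.0, -0.0, 0.208], [0.066, -0.02, 0.035, -0.0, -0.0, 0.208], [0.066, -0.02, 0.065, -0.0, -0.0, 0.208], [0.066, -0.02, 0.094, -0.0, -0.0, 0.208]]
[[0.0, 0.0, 0.03, -0.0, -0.0, 0.0], [0.0, 0.0, 0.03, -0.0, -0.0, 0.0], [0.0, 0.0, 0.03, -0.0, -0.0, 0.0], [0.0, 0.0, 0.03, -0.0, -0.0, 0.0], [0.0, 0.0, 0.03, -0.0, -0.0, 0.0]]
end [ 0.6187 -0.0106  0.051 ] [ 3.142 -0.     0.166]
yaw 3.3073989325292543
[[0.007, 0.016, -0.009, -0.0, 0.0, -0.093], [0.015, 0.032, -0.017, -0.0, 0.0, -0.187], [0.022, 0.049, -0.026, 0.0,
[... 279 characters left out ...]
94, 0.008, -0.0, 0.0, -0.538]]
[[-0.004, 0.02, 0.001, -0.0, 0.0, -0.108], [-0.009, 0.039, 0.002, -0.0, 0.0, -0.215], [-0.013, 0.058, 0.004, -0.0, 0.0, -0.323], [-0.017, 0.078, 0.005, -0.0, 0.0, -0.431], [-0.021, 0.097, 0.007, -0.0, 0.0, -0.538]]
[[-0.014, 0.014, 0.001, -0.0, 0.0, -0.108], [-0.027, 0.028, 0.003, -0.0, 0.0, -0.216], [-0.041, 0.043, 0.004, -0.0, 0.0, -0.323], [-0.041, 0.043, 0.034, -0.0, 0.0, -0.323], [-0.041, 0.043, 0.064, -0.0, 0.0, -0.323]]
[[0.0, -0.0, 0.029, -0.0, 0.0, -0.0], [0.0, -0.0, 0.059, -0.0, 0.0, -0.0], [0.0, -0.0, 0.059, -0.0, 0.0, -0.0], [0.0, -0.0, 0.059, -0.0, 0.0, -0.0], [0.0, -0.0, 0.059, -0.0, 0.0, -0.0]]
end [ 0.6192 -0.0108  0.051 ] [-3.142  0.    -2.976]
```

carry_out:
  commands:
    - [0.007,0.016,-0.009,0,0,-0.093]
    - [0.015,0.032,-0.017,0,0,-0.187]
    - [0.022,0.049,-0.026,0,0,-0.28]
    - [0.029,0.065,-0.034,0,0,-0.373]
    - [0.043,0.078,-0.033,0,0,-0.481]
  jaw: 0.5

```text
time: 5.6
tool_pos: [0.4167, -0.1691, 0.1893]
ee_rot: [3.141, 0.001, 1.911]
wrist_force: [-0.0, -0.4, -0.1]
width: 0.0467
finger_force: 0.0
```

carry_out:
  commands:
    - [0.006,0.019,0.002,0,0,-0.107]
    - [0.013,0.038,0.003,0,0,-0.215]
    - [0.019,0.057,0.005,0,0,-0.323]
    - [0.025,0.076,0.006,0,0,-0.43]
    - [0.031,0.094,0.008,0,0,-0.538]

```text
time: 6.1
tool_pos: [0.4944, -0.1076, 0.1798]
ee_rot: [-3.141, -0.001, 2.451]
wrist_force: [0.2, -0.9, 0.2]
width: 0.047
finger_force: 0.0
```

carry_out:
  commands:
    - [-0.004,0.02,0.001,0,0,-0.108]
    - [-0.009,0.039,0.002,0,0,-0.215]
    - [-0.013,0.058,0.004,0,0,-0.323]
    - [-0.017,0.078,0.005,0,0,-0.431]
    - [-0.021,0.097,0.007,0,0,-0.538]

```text
time: 6.6
tool_pos: [0.5726, -0.0466, 0.1727]
ee_rot: [3.141, -0.001, 2.988]
wrist_force: [-0.4, -0.4, -0.1]
width: 0.0469
finger_force: 0.0
```

carry_out:
  commands:
    - [-0.014,0.014,0.001,0,0,-0.108]
    - [-0.027,0.028,0.003,0,0,-0.216]
    - [-0.041,0.043,0.004,0,0,-0.323]
    - [-0.041,0.043,0.034,0,0,-0.323]
    - [-0.041,0.043,0.064,0,0,-0.323]

```text
time: 7.1
tool_pos: [0.6205, -0.0107, 0.109]
ee_rot: [-3.141, 0.002, -2.975]
wrist_force: [0.3, 1.2, -1.1]
width: 0.047
finger_force: 0.0
```

carry_out:
  commands:
    - [0,0,0.02,0,0,0]
    - [0,0,0.04,0,0,0]
    - [0,0,0.059,0,0,0]
    - [0,0,0.059,0,0,0]
    - [0,0,0.059,0,0,0]

```text
time: 7.6
tool_pos: [0.619, -0.0112, 0.0499]
ee_rot: [3.141, -0.001, -2.976]
wrist_force: [0.4, 0.8, -0.1]
width: 0.0468
finger_force: 0.0
```

```bash
python3 - <<'E'
from h import *
from bench import *
o=get_obs();print(o["tool_pos"],o["ee_rot"],o["joint_positions"].round(2),o["wrist_force"])
a=[]
for n in("top","side"):
    s=snapshot(n); pickle.dump(s,open(n+"1.pkl","wb")); u,v=map(int,proj(s,[.58,-.02,.05]))
    if n=="top": u+=30
    a.append(cv2.resize(s["img"][v-65:v+65,u-85:u+85,::-1],None,fx=2.3,fy=2.3,interpolation=cv2.INTER_CUBIC)); print(u,v)
cv2.imwrite("pics/g1.png",np.hstack(a))
E
```

```text
[ 0.61902855 -0.01117295  0.04991779] [ 3.14105830e+00 -1.42863568e-03 -2.97631511e+00] [-0.11  0.32  1.41  0.    1.41 -1.85] [ 0.35522578  0.75526487 -0.13576606]
363 179
330 215
```

View pics/g1.png

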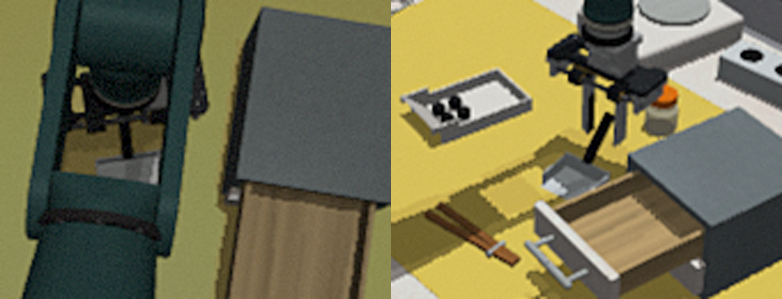

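The drawer is well open and the handle sits between the fingers (right panel, about (600,135)). I'll close the jaw and lift a little.

carry_out:
  commands:
    - [0,0,0,0,0,0]
    - [0,0,0,0,0,0]
    - [0,0,0,0,0,0]
    - [0,0,0,0,0,0]
    - [0,0,0,0,0,0]
  jaw: 0.05

```text
time: 8.2
tool_pos: [0.6194, -0.0113, 0.0507]
ee_rot: [-3.142, 0.0, -2.976]
wrist_force: [0.4, 0.2, 0.1]
width: 0.0138
finger_force: 30.0
```

carry_out:
  commands:
    - [0,0,-0.02,0,0,0]
    - [0,0,-0.04,0,0,0]
    - [0,0,-0.06,0,0,0]
    - [0,0,-0.08,0,0,0]
    - [0,0,-0.08,0,0,0]

```text
time: 8.7
tool_pos: [0.6213, -0.0115, 0.134]
ee_rot: [-3.14, 0.007, -2.976]
wrist_force: [0.3, -0.7, 0.0]
width: 0.0138
finger_force: 30.0
```

```bash
python3 - <<'E'
from h import *
from bench import *
o=get_obs();print(o["tool_pos"],o["ee_rot"],o["width"],o["wrist_force"])
a=[]
for n in("top","side"):
    s=snapshot(n); pickle.dump(s,open(n+"2.pkl","wb")); P=cloud(s)
    m=(P[...,2]>.06)&(P[...,2]<.105)&(abs(P[...,1]+.03)<.07)&(P[...,0]>.48)&(P[...,0]<.61)
    m&=~((s["img"].max(-1)<45))
    w=P[m]; print(n,len(w),np.percentile(w,[2,50,98],axis=0).round(3).tolist(),cv2.minAreaRect((w[:,:2]*1000).astype(np.float32)))
    # floor of pan plane fit
    if len(w)>30:
        f=w[w[:,2]<np.percentile(w[:,2],40)]; print(np.linalg.lstsq(np.c_[f[:,:2]-[.546,-.023],np.ones(len(f))],f[:,2],rcond=None)[0])
E
```

```text
[ 0.62129647 -0.01146073  0.13401947] [-3.13988271  0.00651146 -2.97635793] 0.01377255141705876 [ 0.33651558 -0.739534    0.02662971]
top 429 [[0.538, -0.056, 0.082], [0.561, -0.023, 0.086], [0.583, 0.019, 0.1]] ((554.7294311523438, -19.461212158203125), (49.779361724853516, 81.59960174560547), 9.676392555236816)
[-0.00077223  0.00207622  0.08385769]
side 475 [[0.512, -0.07, 0.076], [0.554, -0.022, 0.083], [0.586, 0.018, 0.104]] ((549.2918090820312, -27.29873275756836), (79.37610626220703, 91.21266174316406), 11.284955024719238)
[ 0.00335132 -0.00378281  0.07917371]
```

```bash
python3 - <<'E'
from plan import *
plan([([.6597,.2184,.118],rot(2.987))],start=(np.array([.6192,-.0108,.131]),rot(-2.976)))
E
```

```text
[[-0.011, 0.031, 0.002, 0.0, -0.0, 0.046], [-0.022, 0.063, 0.004, -0.0, -0.0, 0.091], [-0.033, 0.094, 0.006, -0.0, -0.0, 0.137], [-0.044, 0.125, 0.007, -0.0, -0.0, 0.183], [-0.056, 0.157, 0.009, -0.0, -0.0, 0.229]]
[[-0.003, 0.033, 0.002, -0.0, -0.0, 0.045], [-0.007, 0.066, 0.004, -0.0, -0.0, 0.091], [-0.007, 0.066, 0.004, -0.0, -0.0, 0.091], [-0.007, 0.066, 0.004, -0.0, -0.0, 0.091], [-0.007, 0.066, 0.004, -0.0, -0.0, 0.091]]
end [0.6597 0.2187 0.118 ] [3.142 0.    2.987]
```

carry_out:
  commands:
    - [-0.011,0.031,0.002,0,0,0.046]
    - [-0.022,0.063,0.004,0,0,0.091]
    - [-0.033,0.094,0.006,0,0,0.137]
    - [-0.044,0.125,0.007,0,0,0.183]
    - [-0.056,0.157,0.009,0,0,0.229]

```text
time: 9.3
tool_pos: [0.6477, 0.1538, 0.1189]
ee_rot: [-3.141, -0.004, 3.076]
wrist_force: [1.1, 0.3, -0.6]
width: 0.0139
finger_force: 30.0
```

carry_out:
  commands:
    - [-0.003,0.033,0.002,0,0,0.045]
    - [-0.007,0.066,0.004,0,0,0.091]
    - [-0.007,0.066,0.004,0,0,0.091]
    - [-0.007,0.066,0.004,0,0,0.091]
    - [-0.007,0.066,0.004,0,0,0.091]

```text
time: 9.8
tool_pos: [0.6594, 0.2171, 0.1161]
ee_rot: [-3.14, -0.002, 2.986]
wrist_force: [-0.6, 0.0, -0.7]
width: 0.0137
finger_force: 30.0
```

```bash
python3 - <<'E'
from h import *
from bench import *
o=get_obs();print(o["tool_pos"],o["ee_rot"],o["width"],o["wrist_force"],o["joint_positions"].round(2))
a=[]; c=np.cos(-.155);si=np.sin(-.155);E=np.array([[c,si],[-si,c]])
for n in("top","side"):
    s=snapshot(n); P=cloud(s); L=(P[...,:2]-[.549,.2357])@E.T
    dark=s["img"].max(-1)<45
    for nm,lo,hi in(("pan",.05,.1),("tray",.018,.045)):
        m=(P[...,2]>lo)&(P[...,2]<hi)&(abs(L[...,1])<.075)&(L[...,0]>-.12)&(L[...,0]<(.09 if nm=="pan" else .11))&~dark
        w=L[m]; print(n,nm,len(w),np.percentile(w,[1,5,50,95,99],axis=0).round(3).tolist())
    u,v=map(int,proj(s,[.56,.2357,.03]))
    a.append(cv2.resize(s["img"][max(v-60,0):v+60,u-80:u+80,::-1],None,fx=2.5,fy=2.5,interpolation=cv2.INTER_CUBIC))
cv2.imwrite("pics/t1.png",np.hstack(a))
E
```

```text
[0.65939986 0.2171158  0.1161303 ] [-3.14019760e+00 -1.90098598e-03  2.98630006e+00] 0.01371513549844549 [-0.63347702  0.0328243  -0.701644  ] [ 0.24  0.44  1.11 -0.    1.59 -1.18]
top pan 82 [[0.001, -0.042], [0.003, -0.042], [0.053, -0.04], [0.069, -0.027], [0.07, -0.012]]
top tray 141 [[-0.074, -0.055], [-0.066, -0.054], [0.023, -0.052], [0.088, -0.014], [0.089, 0.052]]
side pan 380 [[0.004, -0.05], [0.009, -0.047], [0.045, 0.002], [0.073, 0.039], [0.077, 0.042]]
side tray 273 [[-0.094, -0.064], [-0.093, -0.062], [-0.05, -0.026], [0.086, 0.05], [0.09, 0.054]]
```

View pics/t1.png

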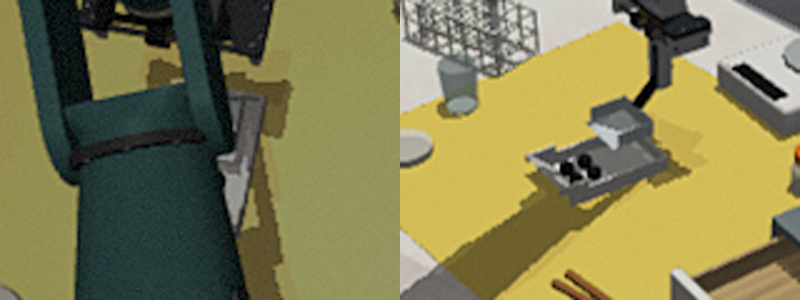

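The side view shows the pan centred over the empty half of the tray, behind the balls, with edges at y ±42 mm inside walls at ±54. Lowering it now.

carry_out:
  commands:
    - [-0.003,0,0.01,0,0,0]
    - [-0.003,0,0.025,0,0,0]
    - [-0.003,0,0.04,0,0,0]
    - [-0.003,0,0.055,0,0,0]
    - [-0.003,0,0.059,0,0,0]

```text
time: 10.4
tool_pos: [0.6609, 0.2171, 0.0544]
ee_rot: [-3.139, -0.006, 2.987]
wrist_force: [-1.3, -0.5, 3.2]
width: 0.0137
finger_force: 30.0
```

carry_out:
  commands:
    - [0,0,0.001,0,0,0]
    - [0,0,0.002,0,0,0]
    - [0,0,0.003,0,0,0]
    - [0,0,0.003,0,0,0]
    - [0,0,0.003,0,0,0]

```text
time: 10.9
tool_pos: [0.6632, 0.2179, 0.0561]
ee_rot: [3.141, 0.001, 2.987]
wrist_force: [0.1, 0.4, -0.8]
width: 0.0141
finger_force: 30.0
```

carry_out:
  commands:
    - [0,0,0.001,0,0,0]
    - [0,0,0.001,0,0,0]
    - [0,0,0.002,0,0,0]
    - [0,0,0.002,0,0,0]
    - [0,0,0.002,0,0,0]

```text
time: 11.4
tool_pos: [0.6633, 0.2178, 0.0546]
ee_rot: [3.141, 0.001, 2.987]
wrist_force: [-0.6, 0.8, 4.7]
width: 0.0138
finger_force: 30.0
```

carry_out:
  commands:
    - [0.005,0,0,0,0,0]
    - [0.011,0,0,0,0,0]
    - [0.017,0,0,0,0,0]
    - [0.023,0,0,0,0,0]
    - [0.028,0,0,0,0,0]

```text
time: 11.9
tool_pos: [0.6358, 0.2222, 0.0547]
ee_rot: [3.141, 0.003, 2.987]
wrist_force: [2.7, 0.9, 5.1]
width: 0.0133
finger_force: 30.0
```

carry_out:
  commands:
    - [0.004,0,0,0,0,0]
    - [0.008,0,0,0,0,0]
    - [0.012,0,0,0,0,0]
    - [0.016,0,0,0,0,0]
    - [0.02,0,0,0,0,0]

```text
time: 12.4
tool_pos: [0.6162, 0.2252, 0.0547]
ee_rot: [3.141, 0.003, 2.987]
wrist_force: [2.7, -0.3, 4.9]
width: 0.0135
finger_force: 30.0
```

```bash
cat > look.py <<'E'
from h import *
from bench import *
import sys
o=get_obs();print(o["tool_pos"],o["ee_rot"],o["width"],o["wrist_force"],o["joint_positions"].round(2))
X=eval(sys.argv[2])
s=snapshot("side"); pickle.dump(s,open("s.pkl","wb")); u,v=map(int,proj(s,X))
cv2.imwrite(sys.argv[1],cv2.resize(s["img"][max(v-50,0):v+50,u-70:u+70,::-1],None,fx=5,fy=5,interpolation=cv2.INTER_CUBIC)); print(u,v)
E
python3 look.py pics/t2.png "[.54,.2357,.02]"
```

```text
[0.61624331 0.22523604 0.05471584] [3.14068544 0.00336998 2.98679444] 0.013485425901305059 [ 2.65045895 -0.26521985  4.9121653 ] [ 0.26  0.39  1.31 -0.    1.44 -1.15]
275 194
```

View pics/t2.png

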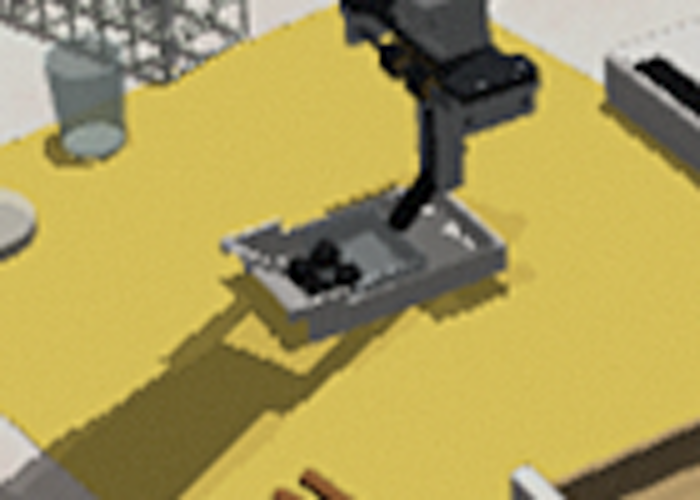

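The balls are bunched at the slope foot (about (320,265)) with the pan lip going under them. Advancing further.

carry_out:
  commands:
    - [0.003,0,0,0,0,0]
    - [0.006,0,0,0,0,0]
    - [0.009,0,0,0,0,0]
    - [0.012,0,0,0,0,0]
    - [0.015,0,0,0,0,0]

```text
time: 12.95
tool_pos: [0.6024, 0.2274, 0.055]
ee_rot: [3.14, 0.005, 2.987]
wrist_force: [7.4, -2.0, 4.9]
width: 0.0138
finger_force: 30.0
```

carry_out:
  commands:
    - [0.001,0,0,0,0,0]
    - [0.002,0,0,0,0,0]
    - [0.003,0,0,0,0,0]
    - [0.004,0,0,0,0,0]
    - [0.004,0,0,0,0,0]

```text
time: 13.45
tool_pos: [0.6015, 0.2275, 0.0563]
ee_rot: [3.14, 0.013, 2.986]
wrist_force: [9.2, -1.7, 4.1]
width: 0.0137
finger_force: 30.0
```

```bash
python3 look.py pics/t3.png "[.53,.2357,.02]"
```

```text
[0.60154614 0.22751365 0.0562678 ] [3.1395653  0.01265969 2.98620263] 0.013689168187751346 [ 9.16502143 -1.71457235  4.10296387] [ 0.28  0.35  1.35 -0.    1.42 -1.14]
273 195
```

View pics/t3.png

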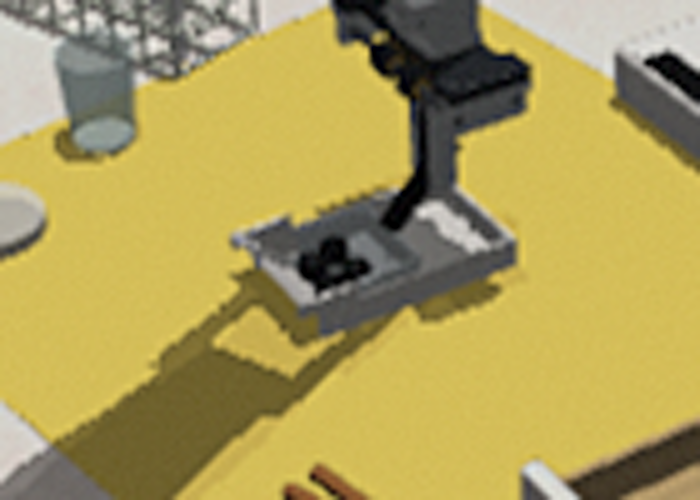

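The balls now sit on the front of the pan at (330,265), and the lip is touching the slope foot (9 N). Next I tilt the lip up while following the slope.

```bash
python3 - <<'E'
from plan import *
# two calls; second relative to pose at th=.16
A=np.array([.036,0,.051])
def pose(th,f,up): r=R.from_rotvec([0,th,0]); return A-r.apply(A)+[f,0,-up],r
seq=[(.03,-.001,.001),(.06,0,.001),(.1,.001,.001),(.14,.003,.002),(.18,.005,.002),(.22,.007,.003),(.26,.009,.004),(.3,.011,.006),(.34,.013,.008),(.38,.014,.011)]
b=(np.zeros(3),R.identity())
for k in(0,5):
    rows=[]
    for t in seq[k:k+5]:
        p,r=pose(*t); rows.append([round(float(x),3) for x in np.r_[b[1].inv().apply(p-b[0]),(b[1].inv()*r).as_rotvec()]])
    print(rows); x=np.array(rows[-1]); b=(b[0]+b[1].apply(x[:3]),b[1]*R.from_rotvec(x[3:]))
print(b[0],b[1].as_rotvec())
E
```

```text
[[-0.003, 0.0, 0.0, 0.0, 0.03, 0.0], [-0.003, 0.0, 0.001, 0.0, 0.06, 0.0], [-0.004, 0.0, 0.003, 0.0, 0.1, 0.0], [-0.004, 0.0, 0.004, 0.0, 0.14, 0.0], [-0.004, 0.0, 0.005, 0.0, 0.18, 0.0]]
[[0.001, 0.0, 0.001, 0.0, 0.04, 0.0], [0.001, 0.0, 0.002, 0.0, 0.08, 0.0], [0.001, 0.0, 0.002, 0.0, 0.12, 0.0], [0.002, 0.0, 0.002, 0.0, 0.16, 0.0], [0.001, 0.0, 0.001, 0.0, 0.2, 0.0]]
[-0.00283713  0.          0.00580481] [0.   0.38 0.  ]
```

carry_out:
  commands:
    - [-0.003,0,0,0,0.03,0]
    - [-0.003,0,0.001,0,0.06,0]
    - [-0.004,0,0.003,0,0.1,0]
    - [-0.004,0,0.004,0,0.14,0]
    - [-0.004,0,0.005,0,0.18,0]

```text
time: 14.0
tool_pos: [0.599, 0.2274, 0.0469]
ee_rot: [-3.141, -0.185, 2.987]
wrist_force: [0.8, 0.0, -1.6]
width: 0.0137
finger_force: 30.0
```

carry_out:
  commands:
    - [0.001,0,0.001,0,0.04,0]
    - [0.001,0,0.002,0,0.08,0]
    - [0.001,0,0.002,0,0.12,0]
    - [0.002,0,0.002,0,0.16,0]
    - [0.001,0,0.001,0,0.2,0]

```text
time: 14.5
tool_pos: [0.5975, 0.2277, 0.0457]
ee_rot: [-3.14, -0.386, 2.987]
wrist_force: [-0.1, 0.7, -1.4]
width: 0.0138
finger_force: 30.0
```

```bash
python3 look.py pics/t4.png "[.53,.2357,.02]"
```

```text
[0.59752466 0.22768737 0.04567689] [-3.14010909 -0.38600777  2.98663935] 0.013830443097960657 [-0.10395939  0.68560624 -1.36250395] [ 0.2   0.63  1.02  0.14  1.85 -1.2 ]
273 195
```

View pics/t4.png

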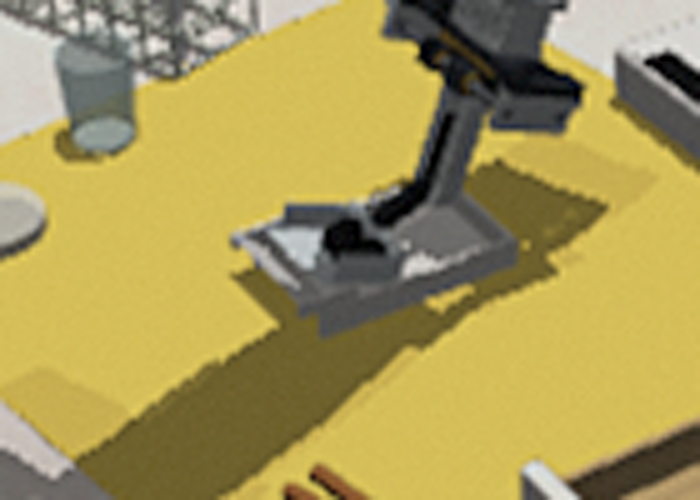

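The balls have rolled to the back of the pan, in a dark cluster at (355,240). I'll check the drawer geometry from this frame and plan the lift and carry.

```bash
cat > pour.py <<'E'
from plan import *
a=-.1436; ex=np.array([np.cos(a),np.sin(a),0]); ey=np.array([-ex[1],ex[0],0]); o=np.array([.5056,-.2246,0])
def tool(lx,lz,th,psi=-.25,ly=0):
    "TCP pose with the lip middle at unit x lx, y ly, height lz, lip raised by th"
    r=rot(psi+np.pi)*R.from_rotvec([0,th,0]); return o+ex*lx+ey*ly+[0,0,lz]-r.apply([.107,0,.051]),r
E
python3 - <<'E'
from pour import *; from h import *
s=pickle.load(open("s.pkl","rb")); P=cloud(s)-o; x=P@ex;y=P@ey;z=P[...,2]
m=(abs(y)<.05)&(x>-.1)&(x<-.03)&(z<.12); print("floor",np.percentile(z[m],[10,50,90]))
m=(abs(y)<.05)&(x>-.16)&(x<-.11)&(z>.115)&(z<.14); print("front top",np.percentile(x[m],[5,50,95]),np.percentile(z[m],[10,90]))
p=np.array([.6597,.2187,.118])+rot(2.987).apply([.064,0,.064])+rot(2.987).apply([-.0028,0,.0058]); r=rot(2.987)*R.from_rotvec([0,.38,0])
print(p)
h=tool(-.092,.235,.38)
plan([(p+[0,0,.2],r,9),(h[0],h[1],19),(*tool(-.092,.21,.3),5)],start=(p,r))
E
```

```text
floor [-0.00185968  0.07852144  0.08200684]
front top [-0.14024893 -0.13499452 -0.12517424] [0.11786228 0.1265332 ]
[0.59922985 0.22812343 0.0482    ]
[[0.008, 0.0, -0.021, 0.0, 0.0, 0.0], [0.016, 0.0, -0.041, 0.0, 0.0, 0.0], [0.025, 0.0, -0.062, 0.0, 0.0, 0.0], [0.033, 0.0, -0.083, 0.0, 0.0, 0.0], [0.041, 0.0, -0.103, 0.0, 0.0, 0.0]]
[[0.008, 0.0, -0.021, 0.0, 0.0, 0.0], [0.017, 0.0, -0.041, 0.0, 0.0, 0.0], [0.025, 0.0, -0.062, 0.0, 0.0, 0.0], [0.033, 0.0, -0.083, 0.0, 0.0, 0.0], [0.033, -0.025, -0.083, -0.002, -0.0, 0.005]]
[[-0.0, -0.025, 0.001, -0.002, -0.0, 0.004], [-0.001, -0.05, 0.001, -0.004, -0.0, 0.009], [-0.001, -0.075, 0.001, -0.005, -0.0, 0.014], [-0.002, -0.1, 0.001, -0.007, -0.0, 0.018], [-0.002, -0.125, 0.001, -0.009, -0.0, 0.023]]
[[-0.001, -0.025, 0.0, -0.002, 0.0, 0.005], [-0.002, -0.05, 0.0, -0.004, 0.0, 0.009], [-0.003, -0.074, 0.0, -0.006, 0.0, 0.014], [-0.004, -0.099, 0.0, -0.008, 0.0, 0.019], [-0.005, -0.124, -0.0, -0.009, 0.0, 0.023]]
[[-0.001, -0.025, -0.0, -0.002, 0.0, 0.005], [-0.003, -0.05, -0.001, -0.004, 0.0, 0.01], [-0.004, -0.075, -0.001, -0.006, 0.0, 0.014], [-0.006, -0.1, -0.001, -0.008, 0.0, 0.019], [-0.007, -0.125, -0.001, -0.01, 0.0, 0.024]]
[[-0.002, -0.025, -0.001, -0.002, 0.0, 0.004], [-0.005, -0.05, -0.002, -0.004, 0.0, 0.009], [-0.007, -0.074, -0.002, -0.005, 0.0, 0.014], [-0.008, -0.074, 0.001, -0.005, -0.016, 0.014], [-0.009, -0.074, 0.004, -0.005, -0.032, 0.014]]
[[-0.001, -0.0, 0.003, -0.0, -0.016, -0.0], [-0.001, -0.0, 0.006, -0.0, -0.032, -0.0], [-0.002, -0.0, 0.009, -0.0, -0.048, -0.0], [-0.002, -0.0, 0.009, -0.0, -0.048, -0.0], [-0.002, -0.0, 0.009, -0.0, -0.048, -0.0]]
end [ 0.528  -0.24    0.2271] [-3.141 -0.3    2.891]
```

carry_out:
  commands:
    - [0.008,0,-0.021,0,0,0]
    - [0.016,0,-0.041,0,0,0]
    - [0.025,0,-0.062,0,0,0]
    - [0.033,0,-0.083,0,0,0]
    - [0.041,0,-0.103,0,0,0]

```text
time: 15.05
tool_pos: [0.5985, 0.2277, 0.158]
ee_rot: [-3.141, -0.382, 2.987]
wrist_force: [0.2, 0.1, -0.7]
width: 0.0135
finger_force: 30.0
```

carry_out:
  commands:
    - [0.008,0,-0.021,0,0,0]
    - [0.017,0,-0.041,0,0,0]
    - [0.025,0,-0.062,0,0,0]
    - [0.033,0,-0.083,0,0,0]
    - [0.033,-0.025,-0.083,-0.002,0,0.005]

```text
time: 15.55
tool_pos: [0.5958, 0.2055, 0.2499]
ee_rot: [3.138, -0.376, 2.987]
wrist_force: [0.5, -0.4, -0.6]
width: 0.0137
finger_force: 30.0
```

```bash
cat > tray.py <<'E'
from h import *
from bench import *
o=get_obs();print(o["tool_pos"],o["wrist_force"],o["joint_positions"].round(2))
c=np.cos(-.155);si=np.sin(-.155);E=np.array([[c,si],[-si,c]])
s=snapshot("side"); pickle.dump(s,open("s.pkl","wb")); P=cloud(s); L=(P[...,:2]-[.549,.2357])@E.T; z=P[...,2]
m=(abs(L[...,1])<.05)&(abs(L[...,0])<.095)&(z<.06); d=s["img"].max(-1)
print("tray px",m.sum(),"dark",(m&(d<30)).sum(),"floor z>.014 inside:",(m&(abs(L[...,1])<.043)&(abs(L[...,0]-.01)<.06)&(z>.012)).sum())
E
python3 tray.py; python3 look.py pics/c1.png "[.55,.2,.2]"
```

```text
[0.59584702 0.2055352  0.24991958] [ 0.4998547  -0.3643124  -0.63904042] [ 0.17  0.55  0.74  0.15  2.2  -1.17]
tray px 792 dark 0 floor z>.014 inside: 21
[0.59563677 0.20000637 0.2490087 ] [-3.13941504 -0.37805639  2.97882379] 0.014013961492385377 [ 1.2490279  -1.99869587 -1.63600141] [ 0.17  0.55  0.74  0.15  2.2  -1.18]
281 156
```

View pics/c1.png

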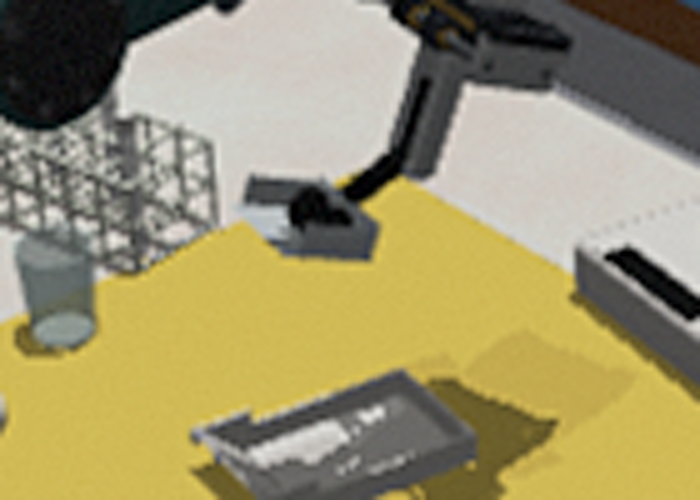

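The tray is empty and the balls are in the raised pan at (320,210). Carrying them to the drawer.

carry_out:
  commands:
    - [0,-0.025,0.001,-0.002,0,0.004]
    - [-0.001,-0.05,0.001,-0.004,0,0.009]
    - [-0.001,-0.075,0.001,-0.005,0,0.014]
    - [-0.002,-0.1,0.001,-0.007,0,0.018]
    - [-0.002,-0.125,0.001,-0.009,0,0.023]

```text
time: 16.15
tool_pos: [0.5765, 0.079, 0.2443]
ee_rot: [-3.141, -0.383, 2.957]
wrist_force: [-0.1, -0.7, -1.5]
width: 0.0135
finger_force: 30.0
```

carry_out:
  commands:
    - [-0.001,-0.025,0,-0.002,0,0.005]
    - [-0.002,-0.05,0,-0.004,0,0.009]
    - [-0.003,-0.074,0,-0.006,0,0.014]
    - [-0.004,-0.099,0,-0.008,0,0.019]
    - [-0.005,-0.124,0,-0.009,0,0.023]

```text
time: 16.65
tool_pos: [0.5584, -0.0436, 0.2426]
ee_rot: [3.141, -0.383, 2.932]
wrist_force: [0.2, 0.3, -1.4]
width: 0.0136
finger_force: 30.0
```

carry_out:
  commands:
    - [-0.001,-0.025,0,-0.002,0,0.005]
    - [-0.003,-0.05,-0.001,-0.004,0,0.01]
    - [-0.004,-0.075,-0.001,-0.006,0,0.014]
    - [-0.006,-0.1,-0.001,-0.008,0,0.019]
    - [-0.007,-0.125,-0.001,-0.01,0,0.024]

```text
time: 17.15
tool_pos: [0.5394, -0.1672, 0.2409]
ee_rot: [3.14, -0.383, 2.907]
wrist_force: [0.1, 0.2, -2.2]
width: 0.0139
finger_force: 30.0
```

carry_out:
  commands:
    - [-0.002,-0.025,-0.001,-0.002,0,0.004]
    - [-0.005,-0.05,-0.002,-0.004,0,0.009]
    - [-0.007,-0.074,-0.002,-0.005,0,0.014]
    - [-0.008,-0.074,0.001,-0.005,-0.016,0.014]
    - [-0.009,-0.074,0.004,-0.005,-0.032,0.014]

```text
time: 17.65
tool_pos: [0.5291, -0.2401, 0.2338]
ee_rot: [3.14, -0.35, 2.891]
wrist_force: [-0.0, 0.7, -0.6]
width: 0.0138
finger_force: 30.0
```

carry_out:
  commands:
    - [-0.001,0,0.003,0,-0.016,0]
    - [-0.001,0,0.006,0,-0.032,0]
    - [-0.002,0,0.009,0,-0.048,0]
    - [-0.002,0,0.009,0,-0.048,0]
    - [-0.002,0,0.009,0,-0.048,0]

```text
time: 18.15
tool_pos: [0.5281, -0.2401, 0.2268]
ee_rot: [-3.141, -0.3, 2.892]
wrist_force: [0.5, -0.0, -1.6]
width: 0.0135
finger_force: 30.0
```

```bash
python3 - <<'E'
from pour import *; from h import *
from bench import *
ob=get_obs();print(ob["tool_pos"],ob["ee_rot"],ob["joint_positions"].round(2))
s=snapshot("side"); P=cloud(s)-o; x=P@ex;y=P@ey;z=P[...,2]
r=R.from_euler("xyz",ob["ee_rot"]); Q=r.inv().apply((cloud(s).reshape(-1,3)-ob["tool_pos"])).reshape(P.shape)
m=(abs(Q[...,1])<.06)&(Q[...,0]>.02)&(Q[...,0]<.13)&(Q[...,2]>.01)&(Q[...,2]<.065)
print("scoop in tool frame",m.sum(),np.percentile(Q[m],[1,5,50,95,99],axis=0).round(3).tolist())
print("dark in pan",(m&(s["img"].max(-1)<35)).sum())
plan([(*tool(-.092,.17,.2),5),(*tool(-.092,.124,.1),5)])
print("--pour")
plan([(*tool(-.091,.121,.02),4),(*tool(-.09,.12,-.06),4),(*tool(-.09,.119,-.14),5),(*tool(-.088,.119,-.3),7),(*tool(-.082,.12,-.6),10),(*tool(-.075,.122,-.85),5)])
E
```

```text
[ 0.52812204 -0.24006922  0.22675471] [-3.14138282 -0.29962747  2.8915851 ] [-0.48  0.39  1.   -0.08  2.05 -1.83]
scoop in tool frame 641 [[0.032, -0.046, 0.011], [0.039, -0.045, 0.022], [0.069, -0.004, 0.038], [0.103, 0.039, 0.052], [0.107, 0.041, 0.053]]
dark in pan 146
[[-0.001, -0.0, 0.006, -0.0, -0.02, -0.0], [-0.003, -0.0, 0.011, -0.0, -0.04, -0.0], [-0.004, -0.0, 0.017, -0.0, -0.06, -0.0], [-0.005, -0.0, 0.022, -0.0, -0.08, -0.0], [-0.006, -0.0, 0.028, -0.0, -0.1, -0.0]]
[[-0.001, -0.0, 0.007, -0.0, -0.02, -0.0], [-0.002, -0.0, 0.014, -0.0, -0.04, -0.0], [-0.003, -0.0, 0.02, -0.0, -0.06, -0.0], [-0.003, -0.0, 0.027, -0.0, -0.08, -0.0], [-0.004, -0.0, 0.034, -0.0, -0.1, -0.0]]
end [ 0.5228 -0.2387  0.1644] [-3.141 -0.1    2.891]
--pour
[[0.001, -0.0, -0.001, -0.0, -0.02, -0.0], [0.002, -0.0, -0.003, -0.0, -0.04, -0.0], [0.002, -0.0, -0.004, -0.0, -0.06, -0.0], [0.003, -0.0, -0.005, -0.0, -0.08, -0.0], [0.004, -0.0, -0.007, -0.0, -0.1, -0.0]]
[[0.001, -0.0, -0.002, -0.0, -0.02, -0.0], [0.002, -0.0, -0.004, -0.0, -0.04, -0.0], [0.003, -0.0, -0.006, -0.0, -0.06, -0.0], [0.004, -0.
[... 477 characters left out ...]
012, -0.0, -0.114, -0.0]]
[[0.002, 0.0, -0.003, -0.0, -0.03, -0.0], [0.003, 0.0, -0.006, -0.0, -0.06, -0.0], [0.004, 0.0, -0.009, -0.0, -0.09, -0.0], [0.006, 0.0, -0.012, -0.0, -0.12, -0.0], [0.007, 0.0, -0.014, -0.0, -0.15, -0.0]]
[[0.001, 0.0, -0.003, -0.0, -0.03, -0.0], [0.002, 0.0, -0.007, -0.0, -0.06, -0.0], [0.003, 0.001, -0.01, -0.0, -0.09, -0.0], [0.004, 0.001, -0.013, -0.0, -0.12, -0.0], [0.005, 0.001, -0.016, -0.0, -0.15, -0.0]]
[[0.002, -0.0, -0.004, -0.0, -0.05, -0.0], [0.003, -0.0, -0.009, -0.0, -0.1, -0.0], [0.005, 0.0, -0.013, -0.0, -0.15, -0.0], [0.007, 0.0, -0.018, -0.0, -0.2, -0.0], [0.009, 0.0, -0.022, -0.0, -0.25, 0.0]]
end [ 0.4626 -0.2222  0.2359] [-3.141  0.85   2.892]
```

carry_out:
  commands:
    - [-0.001,0,0.006,0,-0.02,0]
    - [-0.003,0,0.011,0,-0.04,0]
    - [-0.004,0,0.017,0,-0.06,0]
    - [-0.005,0,0.022,0,-0.08,0]
    - [-0.006,0,0.028,0,-0.1,0]

```text
time: 18.7
tool_pos: [0.5259, -0.2399, 0.1979]
ee_rot: [-3.141, -0.199, 2.891]
wrist_force: [0.5, -0.4, -1.9]
width: 0.0138
finger_force: 30.0
```

carry_out:
  commands:
    - [-0.001,0,0.007,0,-0.02,0]
    - [-0.002,0,0.014,0,-0.04,0]
    - [-0.003,0,0.02,0,-0.06,0]
    - [-0.003,0,0.027,0,-0.08,0]
    - [-0.004,0,0.034,0,-0.1,0]

```text
time: 19.2
tool_pos: [0.523, -0.2392, 0.1637]
ee_rot: [-3.141, -0.099, 2.891]
wrist_force: [-0.1, -0.4, -0.1]
width: 0.014
finger_force: 30.0
```

carry_out:
  commands:
    - [0.001,0,-0.001,0,-0.02,0]
    - [0.002,0,-0.003,0,-0.04,0]
    - [0.002,0,-0.004,0,-0.06,0]
    - [0.003,0,-0.005,0,-0.08,0]
    - [0.004,0,-0.007,0,-0.1,0]

```text
time: 19.7
tool_pos: [0.5198, -0.2383, 0.1717]
ee_rot: [-3.141, 0.002, 2.891]
wrist_force: [-0.6, -0.3, -1.9]
width: 0.0137
finger_force: 30.0
```

carry_out:
  commands:
    - [0.001,0,-0.002,0,-0.02,0]
    - [0.002,0,-0.004,0,-0.04,0]
    - [0.003,0,-0.006,0,-0.06,0]
    - [0.004,0,-0.007,0,-0.076,0]
    - [0.005,0,-0.008,0,-0.092,0]

```text
time: 20.2
tool_pos: [0.5148, -0.237, 0.1794]
ee_rot: [-3.141, 0.093, 2.891]
wrist_force: [-0.5, 0.3, -1.5]
width: 0.0137
finger_force: 30.0
```

carry_out:
  commands:
    - [0,0,-0.002,0,-0.016,0]
    - [0.001,0,-0.003,0,-0.032,0]
    - [0.002,0,-0.005,0,-0.048,0]
    - [0.003,0,-0.007,0,-0.071,0]
    - [0.004,0,-0.009,0,-0.094,0]

```text
time: 20.7
tool_pos: [0.5102, -0.2359, 0.1881]
ee_rot: [-3.141, 0.188, 2.891]
wrist_force: [-0.1, 0.8, -0.6]
width: 0.0136
finger_force: 30.0
```

carry_out:
  commands:
    - [0.001,0,-0.003,0,-0.023,0]
    - [0.002,0,-0.005,0,-0.045,0]
    - [0.003,0,-0.007,0,-0.068,0]
    - [0.004,0,-0.01,0,-0.091,0]
    - [0.005,0,-0.012,0,-0.114,0]

```text
time: 21.2
tool_pos: [0.5033, -0.2341, 0.199]
ee_rot: [-3.141, 0.302, 2.891]
wrist_force: [0.2, -0.7, -1.3]
width: 0.014
finger_force: 30.0
```

carry_out:
  commands:
    - [0.002,0,-0.003,0,-0.03,0]
    - [0.003,0,-0.006,0,-0.06,0]
    - [0.004,0,-0.009,0,-0.09,0]
    - [0.006,0,-0.012,0,-0.12,0]
    - [0.007,0,-0.014,0,-0.15,0]

```text
time: 21.7
tool_pos: [0.4926, -0.2314, 0.2104]
ee_rot: [-3.141, 0.453, 2.891]
wrist_force: [-0.1, -0.3, -1.6]
width: 0.0138
finger_force: 30.0
```

carry_out:
  commands:
    - [0.001,0,-0.003,0,-0.03,0]
    - [0.002,0,-0.007,0,-0.06,0]
    - [0.003,0.001,-0.01,0,-0.09,0]
    - [0.004,0.001,-0.013,0,-0.12,0]
    - [0.005,0.001,-0.016,0,-0.15,0]

```text
time: 22.2
tool_pos: [0.4818, -0.2275, 0.2224]
ee_rot: [-3.141, 0.602, 2.891]
wrist_force: [-0.3, 0.2, -0.9]
width: 0.0136
finger_force: 30.0
```

carry_out:
  commands:
    - [0.002,0,-0.004,0,-0.05,0]
    - [0.003,0,-0.009,0,-0.1,0]
    - [0.005,0,-0.013,0,-0.15,0]
    - [0.007,0,-0.018,0,-0.2,0]
    - [0.009,0,-0.022,0,-0.25,0]

```text
time: 22.7
tool_pos: [0.4625, -0.2227, 0.2356]
ee_rot: [-3.14, 0.853, 2.892]
wrist_force: [-0.0, -0.3, -0.3]
width: 0.0142
finger_force: 30.0
```

```bash
cat > balls.py <<'E'
from pour import *; from h import *
from bench import *
ob=get_obs();print(ob["time"],ob["tool_pos"],ob["ee_rot"],ob["joint_positions"].round(2))
for n in("side","top"):
    s=snapshot(n); pickle.dump(s,open(n+"3.pkl","wb")); P=cloud(s)-o; x=P@ex;y=P@ey;z=P[...,2]
    m=(abs(y)<.075)&(x>-.13)&(x<.0)&(z<.112)&(z>.07)&(s["img"].max(-1)<35)
    k,l,st,ce=cv2.connectedComponentsWithStats(m.astype(np.uint8))
    for i in range(1,k):
        if st[i,4]>4:q=l==i;print(n,"dark",st[i],[round(float(np.median(a[q])),3) for a in(x,y,z)])
E
python3 balls.py; python3 look.py pics/p1.png "[.44,-.2,.12]"
```

```text
22.7 [ 0.46250064 -0.222663    0.23564417] [-3.13996165  0.85341238  2.89214018] [-0.87 -0.6   2.08  0.55  0.98 -2.34]
side dark [320 244   4   5  11] [-0.105, 0.05, 0.103]
side dark [328 252   5   4  12] [-0.104, 0.008, 0.102]
side dark [335 256   7   7  35] [-0.095, -0.023, 0.099]
side dark [341 263   6   4  14] [-0.099, -0.052, 0.101]
top dark [435 209   2   4   6] [-0.006, -0.07, 0.103]
top dark [433 214   4  27  36] [-0.045, -0.07, 0.105]
top dark [381 237   3   6  11] [-0.104, 0.061, 0.103]
top dark [407 236   5   3  11] [-0.086, -0.011, 0.101]
top dark [396 239   7   7  32] [-0.105, 0.015, 0.104]
[ 0.46142344 -0.22248539  0.23379643] [3.14111432 0.84956804 2.88895001] 0.013617460399667549 [-1.24265457 -0.7678149  -1.72436573] [-0.87 -0.6   2.09  0.55  0.98 -2.34]
338 243
```

View pics/p1.png

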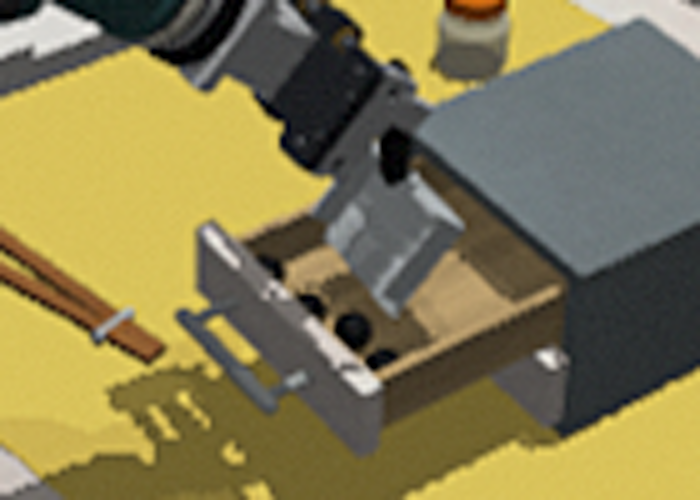

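All four balls (about (270,268), (312,305), (352,328), (382,358)) lie in the drawer and the scoop is empty. Next: lift out, level the scoop and set it down at its old place.

```bash
python3 - <<'E'
from plan import *
p,r=load(); lv=lambda psi,th:rot(psi+np.pi)*R.from_rotvec([0,th,0])
plan([(p+[0,0,.08],r,4),([.52,-.16,.29],lv(-.2,-.3),6),([.6192,-.0108,.22],lv(.166,0),6),([.6192,-.0108,.06],rot(-2.976),7),([.6192,-.0108,.0505],rot(-2.976),4)])
E
```

```text
[[-0.015, -0.0, -0.013, 0.0, 0.0, 0.0], [-0.03, -0.0, -0.026, 0.0, 0.0, 0.0], [-0.045, -0.0, -0.04, 0.0, 0.0, 0.0], [-0.06, -0.0, -0.053, 0.0, 0.0, 0.0], [-0.061, 0.012, -0.045, -0.005, 0.092, -0.007]]
[[-0.002, 0.013, 0.008, -0.004, 0.091, -0.007], [-0.004, 0.025, 0.016, -0.009, 0.183, -0.014], [-0.006, 0.037, 0.023, -0.014, 0.275, -0.021], [-0.008, 0.05, 0.031, -0.018, 0.366, -0.028], [-0.01, 0.062, 0.039, -0.023, 0.458, -0.035]]
[[-0.008, 0.028, 0.014, -0.009, 0.049, -0.061], [-0.015, 0.056, 0.029, -0.018, 0.099, -0.121], [-0.022, 0.083, 0.043, -0.027, 0.148, -0.182], [-0.029, 0.111, 0.058, -0.036, 0.198, -0.243], [-0.037, 0.138, 0.072, -0.045, 0.247, -0.303]]
[[-0.018, 0.024, 0.013, -0.01, 0.05, -0.061], [-0.017, 0.024, 0.036, -0.01, 0.05, -0.061], [-0.016, 0.024, 0.058, -0.01, 0.05, -0.061], [-0.015, 0.024, 0.081, -0.01, 0.05, -0.061], [-0.014, 0.024, 0.104, -0.01, 0.05, -0.06]]
[[0.0, 0.0, 0.023, 0.0, -0.0, -0.0], [0.0, 0.0, 0.046, 0.0, -0.0, -0.0], [0.0, 0.0, 0.069, 0.0, -0.0, -0.0], [0.0, 0.0, 0.071, 0.0, -0.0, -0.0], [0.0, 0.0, 0.073, 0.0, -0.0, -0.0]]
[[0.0, 0.0, 0.003, 0.0, -0.0, -0.0], [0.0, 0.0, 0.005, 0.0, -0.0, -0.0], [0.0, 0.0, 0.005, 0.0, -0.0, -0.0], [0.0, 0.0, 0.005, 0.0, -0.0, -0.0], [0.0, 0.0, 0.005, 0.0, -0.0, -0.0]]
end [ 0.6193 -0.0111  0.0506] [ 3.141 -0.    -2.976]
```

carry_out:
  commands:
    - [-0.015,0,-0.013,0,0,0]
    - [-0.03,0,-0.026,0,0,0]
    - [-0.045,0,-0.04,0,0,0]
    - [-0.06,0,-0.053,0,0,0]
    - [-0.061,0.012,-0.045,-0.005,0.092,-0.007]

```text
time: 23.35
tool_pos: [0.4714, -0.2148, 0.3143]
ee_rot: [-3.135, 0.761, 2.899]
wrist_force: [0.2, 0.2, -0.8]
width: 0.0136
finger_force: 30.0
```

carry_out:
  commands:
    - [-0.002,0.013,0.008,-0.004,0.091,-0.007]
    - [-0.004,0.025,0.016,-0.009,0.183,-0.014]
    - [-0.006,0.037,0.023,-0.014,0.275,-0.021]
    - [-0.008,0.05,0.031,-0.018,0.366,-0.028]
    - [-0.01,0.062,0.039,-0.023,0.458,-0.035]

```text
time: 23.85
tool_pos: [0.5216, -0.16, 0.2903]
ee_rot: [-3.141, 0.298, 2.942]
wrist_force: [0.2, 0.1, -0.2]
width: 0.0137
finger_force: 30.0
```

carry_out:
  commands:
    - [-0.008,0.028,0.014,-0.009,0.049,-0.061]
    - [-0.015,0.056,0.029,-0.018,0.099,-0.121]
    - [-0.022,0.083,0.043,-0.027,0.148,-0.182]
    - [-0.029,0.111,0.058,-0.036,0.198,-0.243]
    - [-0.037,0.138,0.072,-0.045,0.247,-0.303]

```text
time: 24.35
tool_pos: [0.6048, -0.0352, 0.231]
ee_rot: [-3.133, 0.049, -3.034]
wrist_force: [-0.7, -0.2, -0.7]
width: 0.0139
finger_force: 30.0
```

carry_out:
  commands:
    - [-0.018,0.024,0.013,-0.01,0.05,-0.061]
    - [-0.017,0.024,0.036,-0.01,0.05,-0.061]
    - [-0.016,0.024,0.058,-0.01,0.05,-0.061]
    - [-0.015,0.024,0.081,-0.01,0.05,-0.061]
    - [-0.014,0.024,0.104,-0.01,0.05,-0.06]

```text
time: 24.85
tool_pos: [0.6211, -0.0111, 0.1269]
ee_rot: [-3.142, 0.001, -2.976]
wrist_force: [-0.0, -0.5, -1.5]
width: 0.0142
finger_force: 30.0
```

carry_out:
  commands:
    - [0,0,0.023,0,0,0]
    - [0,0,0.046,0,0,0]
    - [0,0,0.069,0,0,0]
    - [0,0,0.071,0,0,0]
    - [0,0,0.073,0,0,0]

```text
time: 25.35
tool_pos: [0.6202, -0.0113, 0.0548]
ee_rot: [3.141, -0.001, -2.976]
wrist_force: [0.7, -0.3, -0.8]
width: 0.0137
finger_force: 30.0
```

carry_out:
  commands:
    - [0,0,0.003,0,0,0]
    - [0,0,0.005,0,0,0]
    - [0,0,0.005,0,0,0]
    - [0,0,0.005,0,0,0]
    - [0,0,0.005,0,0,0]

```text
time: 25.85
tool_pos: [0.6203, -0.0117, 0.0512]
ee_rot: [-3.141, 0.002, -2.977]
wrist_force: [1.1, 0.1, 2.2]
width: 0.014
finger_force: 30.0
```

```bash
python3 - <<'E'
from pour import *
p,r=load(); rr=rot(1.427); f=lambda x,z:o+ex*x+[0,0,z]
plan([(p+[0,0,.13],r,5),([.44,-.09,.22],rot(2.4),9),(f(-.235,.2),rr,9),(f(-.235,.086),rr,5),(f(-.235,.086),rr,2)])
E
```

```text
[[0.0, 0.0, -0.026, 0.0, 0.0, 0.0], [0.0, 0.0, -0.052, 0.0, 0.0, 0.0], [0.0, 0.0, -0.078, 0.0, 0.0, 0.0], [0.0, 0.0, -0.104, 0.0, 0.0, 0.0], [0.0, 0.0, -0.13, 0.0, 0.0, 0.0]]
[[0.021, -0.005, -0.004, 0.0, -0.0, 0.101], [0.042, -0.011, -0.009, 0.0, -0.0, 0.202], [0.063, -0.016, -0.013, 0.0, -0.0, 0.302], [0.084, -0.021, -0.017, 0.0, -0.0, 0.403], [0.106, -0.027, -0.022, 0.0, -0.0, 0.504]]
[[0.016, -0.014, -0.004, 0.0, -0.0, 0.101], [0.031, -0.029, -0.009, 0.0, -0.001, 0.201], [0.047, -0.044, -0.013, 0.0, -0.001, 0.302], [0.063, -0.059, -0.017, 0.0, -0.001, 0.403], [0.077, -0.076, -0.015, -0.0, -0.001, 0.511]]
[[0.004, -0.021, 0.002, 0.0, 0.0, 0.108], [0.008, -0.043, 0.004, 0.0, 0.0, 0.216], [0.012, -0.064, 0.007, 0.0, 0.0, 0.324], [0.015, -0.085, 0.009, 0.0, 0.0, 0.432], [0.019, -0.107, 0.011, 0.0, 0.0, 0.541]]
[[-0.007, -0.02, 0.002, 0.0, 0.0, 0.108], [-0.015, -0.04, 0.004, 0.0, 0.0, 0.216], [-0.023, -0.061, 0.007, 0.0, 0.0, 0.324], [-0.023, -0.061, 0.029, 0.0, 0.0, 0.324], [-0.023, -0.061, 0.052, 0.0, 0.0, 0.324]]
[[0.0, 0.0, 0.023, 0.0, 0.0, -0.0], [0.0, 0.0, 0.046, 0.0, 0.0, -0.0], [0.0, 0.0, 0.069, 0.0, 0.0, -0.0], [0.0, 0.0, 0.069, 0.0, 0.0, -0.0], [0.0, 0.0, 0.069, 0.0, 0.0, -0.0]]
end [ 0.2726 -0.1913  0.0857] [3.141 0.    1.427]
```

carry_out:
  commands:
    - [0,0,0,0,0,0]
    - [0,0,0,0,0,0]
    - [0,0,0,0,0,0]
    - [0,0,0,0,0,0]
    - [0,0,0,0,0,0]
  jaw: 0.5

```text
time: 26.35
tool_pos: [0.6194, -0.0116, 0.05]
ee_rot: [3.141, -0.001, -2.976]
wrist_force: [0.0, 1.2, -0.1]
width: 0.0468
finger_force: 0.0
```

carry_out:
  commands:
    - [0,0,-0.026,0,0,0]
    - [0,0,-0.052,0,0,0]
    - [0,0,-0.078,0,0,0]
    - [0,0,-0.104,0,0,0]
    - [0,0,-0.13,0,0,0]

```text
time: 26.85
tool_pos: [0.6194, -0.0116, 0.1811]
ee_rot: [3.141, -0.001, -2.976]
wrist_force: [0.8, 0.4, -0.2]
width: 0.0469
finger_force: 0.0
```

carry_out:
  commands:
    - [0.021,-0.005,-0.004,0,0,0.101]
    - [0.042,-0.011,-0.009,0,0,0.202]
    - [0.063,-0.016,-0.013,0,0,0.302]
    - [0.084,-0.021,-0.017,0,0,0.403]
    - [0.106,-0.027,-0.022,0,0,0.504]
  jaw: 0

```text
time: 27.35
tool_pos: [0.5186, -0.0559, 0.2021]
ee_rot: [3.141, -0.001, 2.799]
wrist_force: [-0.7, -1.1, 0.1]
width: 0.0103
finger_force: 0.0
```

carry_out:
  commands:
    - [0.016,-0.014,-0.004,0,0,0.101]
    - [0.031,-0.029,-0.009,0,-0.001,0.201]
    - [0.047,-0.044,-0.013,0,-0.001,0.302]
    - [0.063,-0.059,-0.017,0,-0.001,0.403]
    - [0.077,-0.076,-0.015,0,-0.001,0.511]

```text
time: 27.85
tool_pos: [0.4211, -0.1021, 0.2183]
ee_rot: [3.14, 0.002, 2.288]
wrist_force: [0.4, -0.0, 1.0]
width: 0.0006
finger_force: 0.0
```

carry_out:
  commands:
    - [0.004,-0.021,0.002,0,0,0.108]
    - [0.008,-0.043,0.004,0,0,0.216]
    - [0.012,-0.064,0.007,0,0,0.324]
    - [0.015,-0.085,0.009,0,0,0.432]
    - [0.019,-0.107,0.011,0,0,0.541]

```text
time: 28.35
tool_pos: [0.3279, -0.1584, 0.2061]
ee_rot: [3.141, 0.0, 1.747]
wrist_force: [0.1, -0.8, -0.0]
width: 0.0005
finger_force: 0.0
```

```bash
python3 balls.py; python3 - <<'E'
from h import *
for n in("top","side"):
    s=pickle.load(open(n+"3.pkl","rb"));P=cloud(s)
    w=P[(P[...,2]>.05)&(P[...,2]<.11)&(P[...,0]>.56)&(P[...,0]<.66)&(abs(P[...,1]+.02)<.05)]
    if len(w)>5: print("handle",n,len(w),np.polyfit(w[:,2],w[:,0],1),w.max(0))
E
```

```text
28.35 [ 0.32788591 -0.15844184  0.20611492] [3.14112637e+00 4.96601414e-04 1.74653664e+00] [-0.61 -0.34  1.75 -0.    1.73 -0.78]
side dark [321 244   3   4   7] [-0.102, 0.049, 0.1]
side dark [328 252   4   4   9] [-0.102, 0.011, 0.101]
side dark [335 256   7   7  33] [-0.097, -0.022, 0.099]
side dark [341 263   6   4  13] [-0.099, -0.051, 0.1]
top dark [382 202   1   5   5] [-0.011, 0.074, 0.104]
top dark [381 208   1   5   5] [-0.027, 0.074, 0.102]
top dark [435 212   2   5   6] [-0.013, -0.07, 0.107]
top dark [433 216   3  11  20] [-0.034, -0.07, 0.102]
top dark [432 228   3   3   7] [-0.055, -0.07, 0.1]
top dark [432 232   2   6  10] [-0.069, -0.07, 0.105]
top dark [419 240   9   7  44] [-0.095, -0.048, 0.102]
top dark [429 240   4  10  14] [-0.096, -0.07, 0.1]
handle top 105 [1.0422154 0.53442  ] [ 0.63896891 -0.00167861  0.09463263]
handle side 80 [0.87997171 0.55270992] [ 0.63886295 -0.00430267  0.09477515]
```

Four balls are still in the drawer and the scoop stands upright, with the same handle line as at the start. I'll go down and push the drawer shut.

carry_out:
  commands:
    - [-0.007,-0.02,0.002,0,0,0.108]
    - [-0.015,-0.04,0.004,0,0,0.216]
    - [-0.023,-0.061,0.007,0,0,0.324]
    - [-0.023,-0.061,0.029,0,0,0.324]
    - [-0.023,-0.061,0.052,0,0,0.324]

```text
time: 28.95
tool_pos: [0.2737, -0.1923, 0.1546]
ee_rot: [3.138, 0.002, 1.428]
wrist_force: [-0.1, -0.3, -0.8]
width: 0.0004
finger_force: 0.0
```

carry_out:
  commands:
    - [0,0,0.023,0,0,0]
    - [0,0,0.046,0,0,0]
    - [0,0,0.069,0,0,0]
    - [0,0.01,0.069,0,0,0]
    - [0,0.02,0.069,0,0,0]

```text
time: 29.45
tool_pos: [0.294, -0.1946, 0.0857]
ee_rot: [3.14, -0.0, 1.428]
wrist_force: [0.6, 0.8, 0.8]
width: 0.0003
finger_force: 0.0
```

carry_out:
  commands:
    - [0,0.01,0,0,0,0]
    - [0,0.02,0,0,0,0]
    - [0,0.03,0,0,0,0]
    - [0,0.042,0,0,0,0]
    - [0,0.054,0,0,0,0]

```text
time: 29.95
tool_pos: [0.3472, -0.2026, 0.0854]
ee_rot: [3.141, 0.0, 1.427]
wrist_force: [-1.2, 0.4, 0.5]
width: 0.0005
finger_force: 0.8
```

carry_out:
  commands:
    - [0,0.014,0,0,0,0]
    - [0,0.028,0,0,0,0]
    - [0,0.042,0,0,0,0]
    - [0,0.056,0,0,0,0]
    - [0,0.07,0,0,0,0]

```text
time: 30.45
tool_pos: [0.4164, -0.2125, 0.085]
ee_rot: [-3.141, -0.0, 1.427]
wrist_force: [-1.7, 0.5, 1.6]
width: 0.0
finger_force: 0.8
```

carry_out:
  commands:
    - [0,0.01,0,0,0,0]
    - [0,0.018,0,0,0,0]
    - [0,0.024,0,0,0,0]
    - [0,0.029,0,0,0,0]
    - [0,0.033,0,0,0,0]

```text
time: 30.95
tool_pos: [0.4481, -0.2171, 0.085]
ee_rot: [-3.141, -0.0, 1.427]
wrist_force: [-1.5, -0.5, -0.5]
width: 0.0004
finger_force: 0.6
```

carry_out:
  commands:
    - [0,0.002,0,0,0,0]
    - [0,0.003,0,0,0,0]
    - [0,0.005,0,0,0,0]
    - [0,0.006,0,0,0,0]
    - [0,0.006,0,0,0,0]

```text
time: 31.45
tool_pos: [0.454, -0.218, 0.0852]
ee_rot: [3.141, 0.0, 1.427]
wrist_force: [-0.7, 0.5, -0.3]
width: 0.0003
finger_force: 0.3
```

carry_out:
  commands:
    - [0,0.001,0,0,0,0]
    - [0,0.002,0,0,0,0]
    - [0,0.003,0,0,0,0]
    - [0,0.003,0,0,0,0]
    - [0,0.003,0,0,0,0]

```text
time: 31.95
tool_pos: [0.4558, -0.2183, 0.0852]
ee_rot: [-3.139, -0.0, 1.427]
wrist_force: [-5.6, 1.0, 1.4]
width: 0.0006
finger_force: 2.6
```

carry_out:
  commands:
    - [0,0.001,0,0,0,0]
    - [0,0.002,0,0,0,0]
    - [0,0.003,0,0,0,0]
    - [0,0.003,0,0,0,0]
    - [0,0.003,0,0,0,0]

```text
time: 32.45
tool_pos: [0.4558, -0.2182, 0.0852]
ee_rot: [-3.132, -0.0, 1.426]
wrist_force: [-12.4, 1.8, 7.0]
width: 0.0005
finger_force: 6.5
```

carry_out:
  commands:
    - [0,-0.02,0,0,0,0]
    - [0,-0.05,0,0,0,0]
    - [0,-0.08,0,0,0,0]
    - [0,-0.08,-0.04,0,0,0]
    - [0,-0.08,-0.08,0,0,0]

```text
time: 32.95
tool_pos: [0.3785, -0.2059, 0.1631]
ee_rot: [-3.138, -0.003, 1.426]
wrist_force: [1.7, -0.3, 1.0]
width: 0.0004
finger_force: 0.0
```

carry_out:
  commands:
    - [0,0,-0.03,0,0,0]
    - [0,0,-0.06,0,0,0]
    - [0,0,-0.06,0,0,0]
    - [0,0,-0.06,0,0,0]
    - [0,0,-0.06,0,0,0]

```text
time: 33.45
tool_pos: [0.3803, -0.207, 0.2235]
ee_rot: [-3.14, -0.001, 1.427]
wrist_force: [-0.5, -0.2, -0.3]
width: 0.0006
finger_force: 0.0
```

```bash
python3 - <<'E'
from pour import *; from h import *
from bench import *
for n in("top","side"):
    s=snapshot(n);P=cloud(s)-o; x=P@ex;y=P@ey;z=P[...,2]
    for nm,lo,hi in(("bars up",.1,.112),("face",.115,.126),("low",.044,.056)):
        m=(abs(y)<.042)&(x>-.08)&(x<.03)&(z>lo)&(z<hi)
        if m.sum(): print(n,nm,m.sum(),np.percentile(x[m],[3,50,97]).round(3))
print(get_obs()["wrist_force"],get_obs()["tool_pos"])
E
```

```text
top bars up 147 [-0.039 -0.031  0.001]
top face 68 [0.001 0.006 0.017]
top low 105 [-0.039 -0.035  0.001]
side bars up 147 [-0.038 -0.026  0.006]
side face 113 [0.001 0.007 0.021]
side low 112 [-0.039 -0.032  0.005]
[-0.27928029  0.31452781  0.94370542] [ 0.38012627 -0.20688661  0.2232954 ]
```

The upper bar is now level with the lower one, so the drawer is shut (hard stop felt, 12 N), and the arm is clear.

```bash
python3 -c "
from bench import *
print(close_job())"
```

```text
the job is handed in; nothing more can be done
None
```

The job is handed in at about 33 s (no verdict came back): all four balls are in the upper drawer, which is pushed shut to its stop, the scoop stands upright where it started, and the arm is clear of everything.

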